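# Nest and plug the pipe fittings

## Robot

A 6-joint arm with a two-finger parallel gripper is mounted at the origin on the work surface. World frame = base frame: x ahead of the robot, y to its left, z up, the work surface at z = 0. Lengths are in m, angles in degrees, forces in N, time in s.
With the tool pointing down it reaches from about 0.35 to 0.925 m from the base axis. Payload 6.4 kg.
Tool frame: the origin (TCP) lies midway between the tips of the shut fingers; the grasp point (between the pads) lies 19 mm behind it (arm.hold_point_z is the distance from the TCP to the grasp point, in m); z points along the fingers, y is the direction in which the jaws open and shut (so a half turn about z gives the same grasp; the last joint's range is limited). The gripper opens to 85 mm and grips with 20 to 120 N. Pads are 22 mm wide; open, the fingers measure 114 mm over their backs; the gripper's body (76 mm by 85 mm) begins 54 mm behind the grasp point. The pads swing forward as they close: fully open they stand 13 mm farther back than shut.
Start: joints at [53.165, 14.043, 89.255, -0, 76.702, -9.975], TCP at [0.294, 0.58, 0.231] pointing down, gripper open.
Joint ranges: [-179.41, 179.41], [-58.25, 129.5], [7.25, 145.43], [-54.29, 234.29], [11.92, 165.04], [-157.13, 157.13]. Speed limits (degrees/s): [147.25, 147.25, 180, 180, 180, 180].

## Interface

Orientations are given as a 3x3 rotation matrix whose columns are the frame's x, y, z axes.
In Python, from bench import arm gives the robot as it stands.
- The arm moves only by the tool move_arm, never from a script. Its argument "motion" is a list of rows, each a list of 3 entries, a list of its own where there are three numbers: the shift along the tool's x, y, z in m, then the turn about the tool's z in rad, then the finger opening in m, from 0 to 0.0854. In form: [[[tx, ty, tz], roll, gripper], ...]. A call has 1 to 8 rows; each row is the pose to reach, as a shift and turn from the pose commanded when the call began, along the tool's axes at that moment; what a row does not reach only later rows make up. A row lasts 1/8 s, in which the tool goes at most 62.5 mm and 10.7 degrees, less where a joint would pass 70% of its speed; a pose out of reach is approached as far as the arm can. A call with a gripper value outside its range is refused whole. The fingers move at their own pace and stop on an object; "grip_force" is the grip in N (left out, the last holds). Time passes only in rows, so rows that repeat a pose let the fingers close. It gives the time, the measured TCP pose, the force and the opening at its end, in the units of the state.
- arm.get_state(): the state, without advancing time (a new reading comes with each control period).
- arm.capture(name): name is "scene" or "top" or "wrist"; returns a dict with "image" (480x640x3 uint8, red, green, blue), "vfov" (degrees; the focal length in pixels is half the picture's height over the tangent of half this angle, whatever the lens; pixels are square), "cx", "cy" (the principal point, pixels), "R" (3x3) and "t" (3): a world point X has camera coordinates R X + t. Camera axes: x right, y down, z forward; pixel columns grow to the right and rows downward; lengths in m; the calibration is good to about 2 mm. A picture is of the moment at which its call begins. There is no depth.
- arm.hand_in(): hands the job in, once; it reports no verdict.
Trained networks look in the newest picture that a camera, given by its name, has taken for a name from the list of things; names that differ only in an ending like _2 or _b are one class to them, and where a whole thing is asked for, a point or a joint stands for the part that bears it (a point fixed in the world has none). Each returns a list of dicts, best first, with "conf" (0 to 1); they miss things now and then, are a little off and sometimes report something else, mostly with a low value. They report only what shows in the picture. A call takes as long as a camera call. They do not tell look-alikes from the thing itself.
- arm.find_in(camera, target): "xy" ([column, row] in pixels, amid what is visible of it).
The state is a dict: "time_s": time; "joint_pos": joint angles; "dq": joint speeds; "joint_torque": joint torques, N m; "position": TCP position; "eef_rot": TCP orientation; "force": force on the tool from outside, world axes, zero at the start; "ft_torque": the same for the moment, N m; "opening": finger opening in m.
Only numpy, scipy, OpenCV 4.12 (cv2) and the standard library are available. Lean on these libraries where they do the work, as an engineer would, in place of code of your own. Each camera call takes 0.05 s, during which the arm holds its last target. There are 200 camera calls.

## Task

Set every loose hexagon-collared pipe fitting on the bench upright into a hexagonal nest of the fixture, one to a nest, turned so that it drops fully down to the nest floor. Close each fitting with one protective plug pressed home until its flange rests flat on the tube's rim; take the plugs one at a time off the top of the nested stack without lifting the next one with it. Leave the spare plugs standing in the stack and do not disturb the screwdriver, tape measure and pipe coupling.

Things in the scene. Friction and masses are not known exactly. Their poses are not given: they have to be found in the camera images.
- fitting1_c (a point): Loose grey plastic pipe fitting upright on the bench (may be absent), 42 mm tall, 90 g: hexagonal collar, 62 mm across flats (72 across corners), on its lower 24 mm; above it a round tube, 48 mm outside; 37 mm bore right through. Point: on its axis, half-way up, 21 mm above its underside. z is up along its axis; the collar's flats face its x axis and every 60 degrees from it.
- fitting2_c (a point): A fitting exactly like fitting1 (may be absent); same point and axes.
- fitting3_c (a point): A fitting exactly like fitting1 (may be absent); same point and axes.
- fitting4_c (a point): A fitting exactly like fitting1 (may be absent); same point and axes.
- nest1 (a point): One of four alike hexagonal nests, 2 by 2, 95 mm apart, on a fixed aluminium plate 200 mm square, 8 mm thick: a wall 5 mm thick and 12 mm high, 66 mm across flats inside, loose round a fitting's collar. Point: centre of the nest floor, 8 mm above the bench; a seated fitting's point is 21 mm above it. The flats face this point's x axis and every 60 degrees from it.
- nest2 (a point): A nest exactly like nest1, on the same plate; same point and axes.
- nest3 (a point): A nest exactly like nest1, on the same plate; same point and axes.
- nest4 (a point): A nest exactly like nest1, on the same plate; same point and axes.
- plug1_c (a point): Black plastic tapered protective plug, the top one of the stack at the start; 25 g, 36 mm tall: at the very top a flat octagonal flange, 58 mm across flats, 6 mm thick, below it a hollow cone narrowing from 34 to 24 mm. Point: on its axis, half-way up, 18 mm above its underside (flange middle 15 mm above the point). Home in a fitting, its point is 9 mm above the fitting's. Flats face its x axis and every 45 degrees.
- plug2_c (a point): Plug exactly like plug1, number 2 from the top of the stack at the start; each plug stands loosely inside the one below, 15 mm higher, with a 9 mm gap between their flanges.
- plug3_c (a point): Plug exactly like plug1, number 3 from the top of the stack at the start; each plug stands loosely inside the one below, 15 mm higher, with a 9 mm gap between their flanges.
- plug4_c (a point): Plug exactly like plug1, number 4 from the top of the stack at the start; each plug stands loosely inside the one below, 15 mm higher, with a 9 mm gap between their flanges.
- plug5_c (a point): Plug exactly like plug1, number 5 from the top of the stack at the start; each plug stands loosely inside the one below, 15 mm higher, with a 9 mm gap between their flanges (the lowest; its foot stands in the holder).
- holder_floor (a point): Fixed round steel holder of the plug stack: disc 90 mm across and 8 mm thick with a sleeve (48 mm outside, 12 mm high) round the lowest plug's foot. Point: top of the disc on its axis, 8 mm above the bench; all plugs of the stack stand on this axis.
- screwdriver_grip (a point): Bystander: a screwdriver lying on the bench beyond the fixture, about 0.2 m long; point on its handle. Leave it alone.
- tape_c (a point): Bystander: a yellow and black tape measure, 65 x 35 x 60 mm, between the stack and the robot; point at its centre. Leave it alone.
- coupling_c (a point): Bystander: a plain grey pipe coupling (tube 76 mm across, 60 mm tall), upright on the bench beyond the stack; point at its centre. Leave it alone.
Mind the look-alikes: they are no part of the job. Leave any blue or orange look-alike of the part that bears fitting3_c alone.

How it is judged:
By the outcome, as a careful person would: the job done as asked, in the order asked, and still so for the second after the job is handed in, with the robot touching nothing.
Of fitting1, fitting2, fitting3, fitting4 only 3 to 4 are there at a start; the rules pass over those that are not, and their reading is None.
At some moment in a run one of fitting1, fitting2, fitting3, fitting4 may be knocked a few centimetres aside while the robot is not near it.
It also fails if it takes over 210 s, if anything falls off the work surface, if the arm or the gripper's body presses on something with over 40 N, if the wrist force passes 120 N, or if a joint passes its speed limit or range.

## Working session

There is one attempt and no reset: what is moved stays moved. The work goes in short steps, Python scripts to look and compute and a tool call to move; the robot and the scene stay as the last step left them, time stands still between calls to the robot, and variables do not carry over. Pictures are saved under pics/ and viewed, about 12 in all and at most 16, crops included, and the job is handed in when it is done.

Besides the shell and the picture viewer there is one more tool, called after "Emit:" as a command line: name --argument value ..., lists and objects as JSON in quotes. move_arm: Moves the arm, as the interface text tells. Its arguments: {"type":"object","properties":{"motion":{"type":"array","items":{"type":"array"}},"grip_force":{"type":"number"}},"required":["motion"]}

```bash
mkdir -p pics; ls; cat > h.py <<'E'
from bench import arm
import numpy as np, cv2
def cap(n,save=None):
    c=arm.capture(n)
    if save: cv2.imwrite('pics/'+save,cv2.cvtColor(np.ascontiguousarray(c['image']),cv2.COLOR_RGB2BGR))
    return c
def F(c): return 240/np.tan(np.radians(c['vfov'])/2)
def ray(c,uv,z):
    R=np.array(c['R']);t=np.array(c['t']);f=F(c)
    d=R.T@np.array([(uv[0]-c['cx'])/f,(uv[1]-c['cy'])/f,1]);o=-R.T@t
    return o+d*(z-o[2])/d[2]
def proj(c,X):
    R=np.array(c['R']);t=np.array(c['t']);p=R@np.array(X,float)+t
    return np.array([c['cx']+F(c)*p[0]/p[2],c['cy']+F(c)*p[1]/p[2]])
E
python3 - <<'E'
from h import *
Z=dict(fitting1_c=.021,nest1=.008,plug1_c=.1,holder_floor=.008,tape_c=.03,coupling_c=.03,screwdriver_grip=.015)
for n in ['top','scene']:
    c=cap(n,n+'0.png'); print(n,c['vfov'],c['cx'],c['cy'],-np.array(c['R']).T@c['t'])
    for k,z in Z.items():
        for d in arm.find_in(n,k): print(k,np.round(d['xy']),round(d['conf'],2),np.round(ray(c,d['xy'],z),3))
s=arm.get_state(); print(s)
E
```

```text
pics
top 49.762628770051855 321.3373191255164 244.68096093903054 [ 0.31559252 -0.04194481  1.18840866]
fitting1_c [140. 240.] 0.55 [0.564 0.382 0.021]
nest1 [317. 246.] 0.63 [ 0.553 -0.027  0.008]
plug1_c [428. 261.] 0.74 [ 0.503 -0.265  0.1  ]
plug1_c [146. 293.] 0.46 [0.432 0.33  0.1  ]
plug1_c [512. 201.] 0.27 [ 0.636 -0.453  0.1  ]
holder_floor [411. 278.] 0.68 [ 0.478 -0.245  0.008]
tape_c [407. 350.] 0.71 [ 0.316 -0.226  0.03 ]
coupling_c [512. 202.] 0.64 [ 0.653 -0.48   0.03 ]
screwdriver_grip [313. 169.] 0.65 [ 0.74  -0.016  0.015]
scene 53.48763562475345 318.2377406902184 242.77964931881925 [1.11124705 0.5441977  0.63496276]
fitting1_c [486. 393.] 0.82 [0.573 0.383 0.021]
nest1 [308. 289.] 0.92 [ 0.564 -0.022  0.008]
plug1_c [251. 202.] 0.54 [ 0.505 -0.271  0.1  ]
holder_floor [256. 238.] 0.58 [ 0.509 -0.258  0.008]
tape_c [318. 208.] 0.87 [ 0.328 -0.221  0.03 ]
coupling_c [440. 321.] 0.33 [0.486 0.244 0.03 ]
screwdriver_grip [238. 335.] 0.95 [ 0.756 -0.017  0.015]
{'time_s': 0.8, 'joint_pos': array([ 5.31653188e+01,  1.40440089e+01,  8.92556967e+01,  8.42232249e-04,
        7.67025046e+01, -9.97391430e+00]), 'dq': array([ 0.02770905, -0.04364505, -0.01759223, -0.02538406, -0.08299714,
       -0.06504249]), 'joint_torque': array([-9.92690184e-04, -4.29471695e+01, -3.26414108e+01, -2.56759004e-04,
        2.47343687e-04, -1.40588963e-05]), 'position': array([0.29366734, 0.57988495, 0.23127805]), 'eef_rot': array([[-8.92105595e-01,  4.51826964e-01, -3.45767420e-05],
       [ 4.51826965e-01,  8.92105595e-01, -2.22991612e-05],
       [ 2.07707427e-05, -3.55159109e-05, -9.99999999e-01]]), 'force': array([0.00503503, 0.53231583, 0.36158931]), 'ft_torque': array([ 0.01809519, -0.01077847,  0.08319435]), 'opening': 0.08551556006870194}
```

View pics/top0.png

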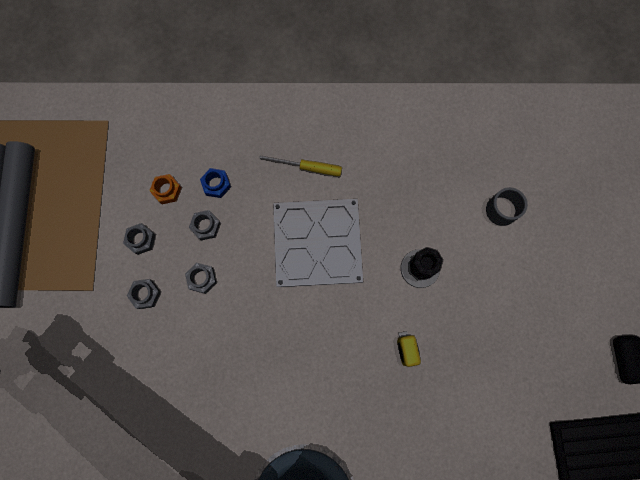

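View pics/scene0.png

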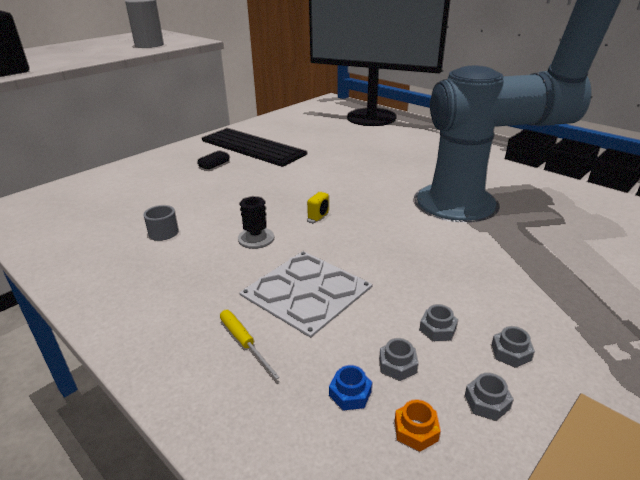

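The top view shows four grey fittings at (139,239), (205,225), (201,278) and (144,294). The look-alikes are orange at (165,189), blue at (215,183) and the coupling at (507,206). The nests are at (297,224), (338,221), (299,263) and (341,262), and the stack is at (426,263). I take the four grey ones and check them from close by.

Emit:
move_arm --motion '[[[-0.297, -0.13, -0.12], 1.101, 0.085], [[-0.297, -0.13, -0.12], 1.101, 0.085], [[-0.297, -0.13, -0.12], 1.101, 0.085], [[-0.297, -0.13, -0.12], 1.101, 0.085], [[-0.297, -0.13, -0.12], 1.101, 0.085], [[-0.297, -0.13, -0.12], 1.101, 0.085], [[-0.297, -0.13, -0.12], 1.101, 0.085], [[-0.297, -0.13, -0.12], 1.101, 0.085]]'

```text
time_s: 1.8
position: [0.4993, 0.3302, 0.3507]
eef_rot: [[-0.003, 1.0, -0.001], [1.0, 0.003, -0.0], [-0.0, -0.001, -1.0]]
force: [1.3, -0.0, -0.0]
opening: 0.0849
```

```bash
python3 - <<'E'
from h import *
s=arm.get_state(); print(s['position'],s['eef_rot'].round(3),s['joint_pos'])
c=cap('wrist','w1.png'); print(c['vfov'],-np.array(c['R']).T@c['t'],np.array(c['R']).round(3))
for d in arm.find_in('wrist','fitting1_c'): print(np.round(d['xy']),round(d['conf'],2),np.round(ray(c,d['xy'],.021),3))
E
```

```text
[0.49925355 0.33019676 0.35066804] [[-0.003  1.    -0.001]
 [ 1.     0.003 -0.   ]
 [-0.    -0.001 -1.   ]] [2.26272530e+01 3.03949486e+00 8.91458590e+01 2.26943358e-02
 8.78729865e+01 2.24557476e+01]
70.60066713243413 [0.49849258 0.415132   0.49417489] [[ 1.     0.003 -0.001]
 [ 0.003 -0.945  0.328]
 [-0.    -0.328 -0.945]]
[382. 147.] 0.89 [0.583 0.385 0.021]
[357. 378.] 0.42 [0.565 0.002 0.021]
[304. 243.] 0.4 [0.477 0.247 0.021]
```

View pics/w1.png

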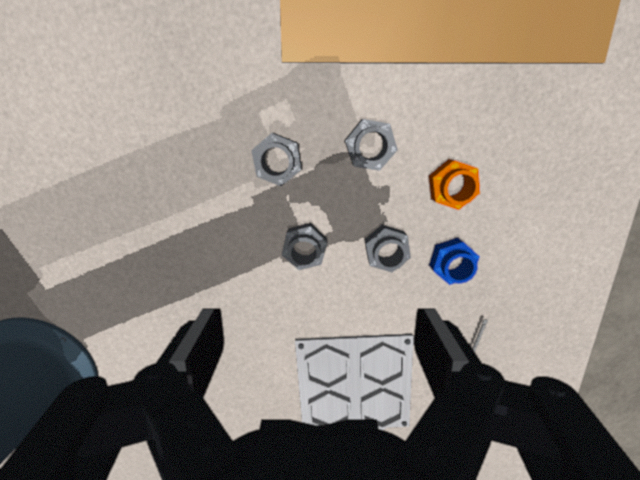

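```bash
cat >> h.py <<'E'
from scipy.optimize import minimize
def poly(n,af,z,m=12):
    a=np.pi/n+np.arange(n+1)*2*np.pi/n; v=np.c_[np.cos(a),np.sin(a)]*af/2/np.cos(np.pi/n)
    return [np.c_[np.linspace(v[i],v[i+1],m+2)[1:-1],np.full(m,z)] for i in range(n)]
circ=lambda d,z:[np.c_[np.cos(a),np.sin(a),0*a]*d/2+[0,0,z] for a in [np.linspace(0,2*np.pi,49)]]
FIT=poly(6,.062,.024)+circ(.048,.042)+circ(.037,.042)
NEST=poly(6,.066,.020)+poly(6,.076,.020)+poly(6,.066,.008)
PLUG=poly(8,.058,.018)+poly(8,.058,.012)
def gradmap(c,s=1.0):
    g=cv2.GaussianBlur(cv2.cvtColor(np.ascontiguousarray(c['image']),cv2.COLOR_RGB2GRAY).astype(np.float32),(0,0),s)
    return np.dstack([cv2.Sobel(g,cv2.CV_32F,1,0),cv2.Sobel(g,cv2.CV_32F,0,1)])
def score(c,G,model,x,y,z,th):
    R=np.array(c['R']);t=np.array(c['t']);f=F(c);C,S=np.cos(th),np.sin(th);tot=n=0
    for e in model:
        P=np.c_[C*e[:,0]-S*e[:,1]+x,S*e[:,0]+C*e[:,1]+y,e[:,2]+z]@R.T+t
        u=(f*P[:,:2]/P[:,2:]+[c['cx'],c['cy']]).astype(np.float32)
        d=np.gradient(u,axis=0);nn=np.c_[-d[:,1],d[:,0]]/(np.linalg.norm(d,axis=1)[:,None]+1e-9)
        g=cv2.remap(G,u[:,0],u[:,1],cv2.INTER_LINEAR).reshape(-1,2)
        tot+=np.minimum(abs((g*nn).sum(1)),120).sum();n+=len(e)
    return tot/n
def fit(c,model,xy,z=0,sym=60,r=.012,s=1.0):
    """x,y,yaw deg (mod sym), score"""
    G=gradmap(c,1.8*s);best=[]
    for dx in np.arange(-r,r+.001,.003):
        for dy in np.arange(-r,r+.001,.003):
            for th in np.radians(np.arange(0,sym,5)): best.append((score(c,G,model,xy[0]+dx,xy[1]+dy,z,th),xy[0]+dx,xy[1]+dy,th))
    best=sorted(best)[::-1][:4]; G=gradmap(c,s);res=None
    for b in best:
        o=minimize(lambda p:-score(c,G,model,p[0]/1e3,p[1]/1e3,z,p[2]/50),[b[1]*1e3,b[2]*1e3,b[3]*50],method='Nelder-Mead',options=dict(initial_simplex=[[b[1]*1e3+i,b[2]*1e3+j,b[3]*50+k] for i,j,k in [(0,0,0),(2,0,0),(0,2,0),(0,0,2)]]))
        if res is None or o.fun<res.fun: res=o
    return np.round([res.x[0]/1e3,res.x[1]/1e3,np.degrees(res.x[2]/50)%sym,-res.fun],4)
def angy(): R=arm.get_state()['eef_rot']; return np.degrees(np.arctan2(R[1,1],R[0,1]))
def go(x,y,z,ang):
    """print tool shift and roll to a world TCP pose with jaw axis at ang deg (mod 180 nearest)"""
    s=arm.get_state();R=s['eef_rot'];d=R.T@(np.array([x,y,z])-s['position'])
    a=(ang-angy()+90)%180-90
    print('SHIFT',d.round(4),'ROLL',round(-np.radians(a),4),'j6 end ~',round(s['joint_pos'][5]-a+np.degrees(np.arctan2(y,x))-s['joint_pos'][0],1))
E
python3 - <<'E'
from h import *
w=cap('wrist');t=cap('top')
for p in [(382-10,147),(388,247),(304,246),(277,160)]:
    a=ray(w,p,.03)[:2]; print('F',fit(w,FIT,a),fit(t,FIT,a))
for p in [(139,239),(205,225)]: pass
for p in [(297,224),(338,221),(299,263),(341,262)]:
    a=ray(t,p,.012)[:2]; print('N',fit(t,NEST,a,r=.006),fit(w,NEST,a,r=.006))
for z in [.086]:
    a=ray(t,(427,263),z+.018)[:2]; print('P',fit(t,PLUG,a,z,45))
E
```

```text
F [ 0.5697  0.3872 20.1068 75.3801] [ 0.5691  0.3868 21.1808 88.6999]
F [  0.6015   0.2354  13.258  107.7281] [ 0.6019  0.2361 13.4895 84.3312]
F [ 0.4764  0.2387 45.2722 90.3463] [ 0.4747  0.2347 45.5085 65.8665]
F [ 0.4429  0.3685 18.7172 72.1588] [ 0.4377  0.3672  7.5913 76.4892]
N [6.03500e-01 2.22000e-02 3.10600e+00 6.47201e+01] [6.05600e-01 2.49000e-02 3.80930e+00 9.94982e+01]
N [ 0.6088 -0.0723  2.8201 62.6097] [ 6.11400e-01 -6.88000e-02  3.26050e+00  9.47195e+01]
N [5.0990e-01 1.6300e-02 3.3795e+00 4.7048e+01] [5.13600e-01 2.08000e-02 3.82110e+00 8.93008e+01]
N [ 0.5153 -0.0771  3.0791 45.5958] [ 5.15100e-01 -7.17000e-02  5.20040e+00  8.20007e+01]
P [ 0.5041 -0.266  32.4584 89.1128]
```

```bash
python3 - <<'E'
from h import *
go(.6018,.2358,.15,73.3)
E
```

```text
SHIFT [-0.0951  0.1027  0.2006] ROLL -1.276 j6 end ~ -51.9
```

Emit:
move_arm --motion '[[[-0.095, 0.103, 0.2], -1.276, 0.085], [[-0.095, 0.103, 0.2], -1.276, 0.085], [[-0.095, 0.103, 0.2], -1.276, 0.085], [[-0.095, 0.103, 0.2], -1.276, 0.085], [[-0.095, 0.103, 0.2], -1.276, 0.085], [[-0.095, 0.103, 0.2], -1.276, 0.085], [[-0.095, 0.103, 0.2], -1.276, 0.085], [[-0.095, 0.103, 0.2], -1.276, 0.085]]'

```text
time_s: 3.0
position: [0.6026, 0.2355, 0.151]
eef_rot: [[-0.957, 0.29, -0.0], [0.29, 0.957, -0.0], [0.0, -0.0, -1.0]]
force: [-0.1, -0.3, 0.4]
opening: 0.0851
```

```bash
python3 - <<'E'
from h import *
c=cap('wrist','w2.png')
r=fit(c,FIT,(.6018,.2358));print(r,proj(c,[r[0],r[1],.03]))
print(arm.get_state()['position'],angy(),arm.get_state()['force'])
go(r[0],r[1],.022,r[2]+60)
E
```

```text
[ 0.602   0.2366 12.9579 71.444 ] [319.43827596 232.26923985]
[0.60259809 0.23543336 0.15106664] 73.09038940491357 [ 0.45753102 -0.53140863 -0.40220803]
SHIFT [0.0009 0.001  0.1291] ROLL 0.0023 j6 end ~ -51.5
```

View pics/w2.png

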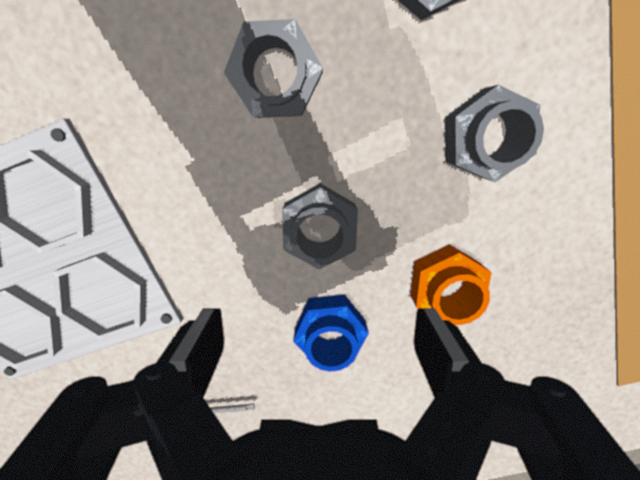

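The wrist picture shows the grey fitting centred at (320,230), with the blue look-alike at (331,333) and the orange one at (452,285). Neither is in the jaws' path. Descending and gripping the tube.

Emit:
move_arm --motion '[[[0.001, 0.001, 0.06], 0.002, 0.085], [[0.001, 0.001, 0.11], 0.002, 0.085], [[0.001, 0.001, 0.126], 0.002, 0.085], [[0.001, 0.001, 0.126], 0.002, 0.085], [[0.001, 0.001, 0.126], 0.002, 0.04], [[0.001, 0.001, 0.126], 0.002, 0.04], [[0.001, 0.001, 0.126], 0.002, 0.04], [[0.001, 0.001, 0.126], 0.002, 0.04]]' --grip_force 40

```text
time_s: 4.05
position: [0.6041, 0.2365, 0.0278]
eef_rot: [[-0.957, 0.292, 0.004], [0.292, 0.957, 0.001], [-0.004, 0.002, -1.0]]
force: [-0.9, -0.1, 6.4]
opening: 0.0458
```

Emit:
move_arm --motion '[[[0, 0, 0], 0, 0.04], [[0, 0, 0], 0, 0.04], [[0, 0, 0], 0, 0.04], [[0, 0, -0.03], 0, 0.04], [[0, 0, -0.08], 0, 0.04], [[0, 0, -0.125], 0, 0.04], [[0, 0, -0.125], 0, 0.04], [[0, 0, -0.125], 0, 0.04]]'

```text
time_s: 5.05
position: [0.6017, 0.2359, 0.1497]
eef_rot: [[-0.957, 0.292, -0.001], [0.292, 0.957, -0.0], [0.001, -0.001, -1.0]]
force: [-0.5, 0.0, -3.0]
opening: 0.046
```

```bash
python3 - <<'E'
from h import *
c=cap('wrist','w3.png')
s=arm.get_state();p=s['position'];print(p,angy(),s['opening'],s['force'])
# fitting held: TCP z .025 at grasp => underside at p.z-.025
print(fit(c,FIT,p[:2],z=p[2]-.0245,r=.006))
# nests from top geometry
print(np.round(proj(c,p-[0,0,.0]),0))
go(.605,.0235,.15,63.2)
E
```

```text
[0.60118497 0.23584854 0.14861498] 73.05177592044323 0.04582190592192429 [-1.22089038  0.05467482 -0.59492953]
[ 0.6058  0.2383 29.7558 49.6407]
[318. 308.]
SHIFT [-0.0655 -0.202  -0.0013] ROLL 0.1719 j6 end ~ -61.0
```

View pics/w3.png

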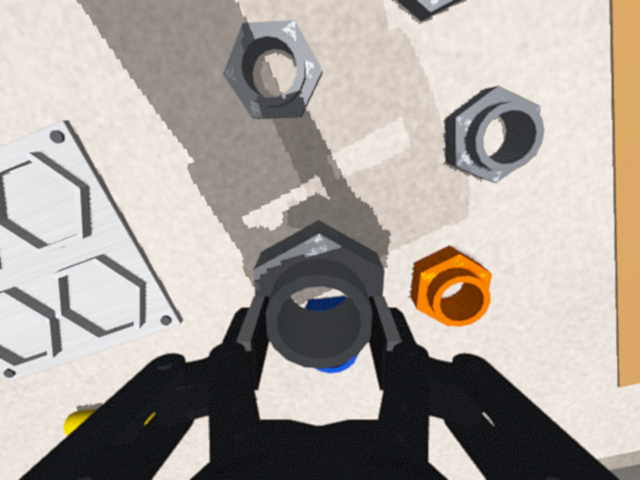

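The fitting is held and the collar corner points up in the picture at (317,222), so its flats are square to the jaws. Next I go where the plate shows clear of the part.

```bash
cat >> h.py <<'E'
def tf(model,dx,dy): return [e+np.array([dx,dy,0]) for e in model]
g=.0475
PLATE=sum([tf(NEST,a,b) for a in(g,-g) for b in(g,-g)],[])
HELD=circ(.048,.042)+circ(.037,.042)
def nests(p):
    th=np.radians(p[2]);C,S=np.cos(th),np.sin(th)
    return [np.round([p[0]+C*a-S*b,p[1]+S*a+C*b],4) for a in(g,-g) for b in(g,-g)]
def fitlocal(c,model,p0,z=0,free=(1,1,1,0),s=1.0,step=2):
    """p0=x,y,yawdeg ; optionally z free"""
    G=gradmap(c,s);idx=[i for i in range(4) if free[i]];v0=np.array([p0[0]*1e3,p0[1]*1e3,np.radians(p0[2])*50,z*1e3])
    def f(q):
        v=v0.copy();v[idx]=q;return -score(c,G,model,v[0]/1e3,v[1]/1e3,v[3]/1e3,v[2]/50)
    n=len(idx);o=minimize(f,v0[idx],method='Nelder-Mead',options=dict(maxiter=400,initial_simplex=np.vstack([v0[idx]]+[v0[idx]+step*np.eye(n)[i]for i in range(n)])))
    v=v0.copy();v[idx]=o.x;return np.round([v[0]/1e3,v[1]/1e3,np.degrees(v[2]/50),v[3]/1e3,-o.fun],4)
def intool(x,y):
    s=arm.get_state();return np.round(s['eef_rot'].T@(np.array([x,y,s['position'][2]])-s['position']),4)
E
python3 - <<'E'
from h import *
t=cap('top');p=(.5594,-.0277,3.1)
for s in(2,1): r=fitlocal(t,PLATE,p,s=s);p=r[:3];
print('top',r,nests(p))
w=cap('wrist');s=arm.get_state()
for z in(.118,.121,.124):
    q=s['position'];r=fitlocal(w,HELD,(q[0],q[1],0),z=z,free=(1,1,0,0));print(r,intool(*r[:2]))
r=fitlocal(w,HELD,(q[0],q[1],0),z=.121,free=(1,1,0,1));print(r,intool(*r[:2]),q)
go(.63,-.065,.22,63.2)
E
```

```text
top [ 5.5900e-01 -2.7800e-02  3.2087e+00  0.0000e+00  5.9196e+01] [array([0.6038, 0.0223]), array([ 0.6091, -0.0726]), array([0.5089, 0.017 ]), array([ 0.5142, -0.0779])]
[ 0.6009  0.236   0.      0.118  61.6204] [0.0003 0.0002 0.    ]
[ 0.599   0.2365  0.      0.121  60.5976] [0.0022 0.0001 0.    ]
[ 0.6028  0.2346  0.      0.124  42.996 ] [-0.002  -0.0006 -0.    ]
[ 0.6001  0.2362  0.      0.1192 63.5561] [0.0011 0.0001 0.    ] [0.60109893 0.23574351 0.14813002]
SHIFT [-0.1151 -0.2794 -0.0717] ROLL 0.1718 j6 end ~ -69.1
```

Emit:
move_arm --motion '[[[-0.115, -0.279, -0.072], 0.172, 0.04], [[-0.115, -0.279, -0.072], 0.172, 0.04], [[-0.115, -0.279, -0.072], 0.172, 0.04], [[-0.115, -0.279, -0.072], 0.172, 0.04], [[-0.115, -0.279, -0.072], 0.172, 0.04], [[-0.115, -0.279, -0.072], 0.172, 0.04], [[-0.115, -0.279, -0.072], 0.172, 0.04], [[-0.115, -0.279, -0.072], 0.172, 0.04]]'

```text
time_s: 6.2
position: [0.6304, -0.0627, 0.221]
eef_rot: [[-0.893, 0.449, -0.002], [0.449, 0.893, 0.001], [0.002, -0.0, -1.0]]
force: [0.5, 0.0, -0.9]
opening: 0.0457
```

```bash
python3 - <<'E'
from h import *
w=cap('wrist','w4.png');s=arm.get_state();q=s['position'];print(q,angy(),s['opening'])
r=fitlocal(w,HELD,(q[0],q[1],0),z=q[2]-.029,free=(1,1,0,1));print('held',r,intool(*r[:2]))
p=(.559,-.0278,3.2)
for sg in(2.5,1.2): r=fitlocal(w,PLATE,p,s=sg);p=r[:3];print(r)
print(nests(p))
im=cv2.imread('pics/w4.png')
for m,a,z in((PLATE,r,0),):
    C,S=np.cos(np.radians(a[2])),np.sin(np.radians(a[2]))
    for e in m:
        for k in e[::3]: cv2.circle(im,tuple(np.int32(proj(w,[C*k[0]-S*k[1]+a[0],S*k[0]+C*k[1]+a[1],k[2]]))),1,(0,0,255),-1)
cv2.imwrite('pics/w4o.png',im)
E
```

```text
[ 0.6305182  -0.0626879   0.22122847] 63.31153228418183 0.046052859328522926
held [ 6.2950e-01 -6.2300e-02  0.0000e+00  1.9210e-01  6.6129e+01] [ 0.0011 -0.0001  0.    ]
[ 5.60600e-01 -2.84000e-02  4.31660e+00  0.00000e+00  2.89744e+01]
[ 5.6360e-01 -2.7000e-02  3.1887e+00  0.0000e+00  5.0371e+01]
[array([0.6084, 0.0231]), array([ 0.6137, -0.0718]), array([0.5135, 0.0178]), array([ 0.5188, -0.0771])]
```

View pics/w4o.png

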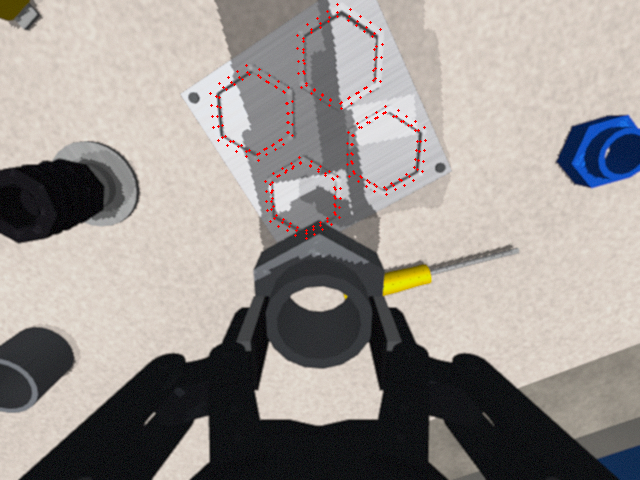

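```bash
cat >> h.py <<'E'
SQ=poly(4,.2,.008,60)
PLATE2=PLATE+SQ
E
python3 - <<'E'
from h import *
t=cap('top');w=cap('wrist')
for n,c in(('top',t),('wrist',w)):
  for m,M in(('sq',SQ),('all',PLATE2)):
    p=(.5605,-.0275,3.2)
    for sg in(2.5,1): r=fitlocal(c,M,p,s=sg);p=r[:3]
    print(n,m,r)
  print(nests(p))
E
```

```text
top sq [ 0.5627 -0.0239  6.3362  0.     21.7376]
top all [ 0.5741 -0.028   0.6216  0.     13.6633]
[array([0.6211, 0.02  ]), array([ 0.6221, -0.075 ]), array([0.5261, 0.019 ]), array([ 0.5271, -0.076 ])]
wrist sq [ 5.64500e-01 -2.71000e-02  2.75500e+00  0.00000e+00  2.89534e+01]
wrist all [ 5.63600e-01 -2.69000e-02  3.24820e+00  0.00000e+00  4.83016e+01]
[array([0.6083, 0.0232]), array([ 0.6137, -0.0716]), array([0.5135, 0.0178]), array([ 0.5189, -0.077 ])]
```

```bash
python3 - <<'E'
from h import *
def img(n,cam):
    c=cap(cam);c['image']=cv2.cvtColor(cv2.imread('pics/'+n),cv2.COLOR_BGR2RGB);return c
t=img('top0.png','top')
for m,M in(('sq',SQ),('nest',PLATE),('all',PLATE2)):
    p=(.5605,-.0275,3.2)
    for sg in(2.5,1): r=fitlocal(t,M,p,s=sg);p=r[:3]
    print(m,r)
def draw(c,M,a,k=1): 
    im=cv2.cvtColor(np.ascontiguousarray(c['image']),cv2.COLOR_RGB2BGR);im=cv2.resize(im,None,fx=5,fy=5,interpolation=cv2.INTER_CUBIC)
    C,S=np.cos(np.radians(a[2])),np.sin(np.radians(a[2]))
    for e in M:
        for k in e[::2]: cv2.circle(im,tuple(np.int32(5*proj(c,[C*k[0]-S*k[1]+a[0],S*k[0]+C*k[1]+a[1],k[2]])+2)),1,(0,0,255),-1)
    return im
a=draw(t,PLATE2,(.5590,-.0278,3.2))[960:1460,1340:1840];cv2.imwrite('pics/ov.png',a)
E
```

```text
sq [ 5.65100e-01 -2.79000e-02  2.96870e+00  0.00000e+00  3.48639e+01]
nest [ 5.59000e-01 -2.77000e-02  3.23530e+00  0.00000e+00  5.20074e+01]
all [ 5.59200e-01 -2.78000e-02  3.16520e+00  0.00000e+00  4.71149e+01]
```

View pics/ov.png

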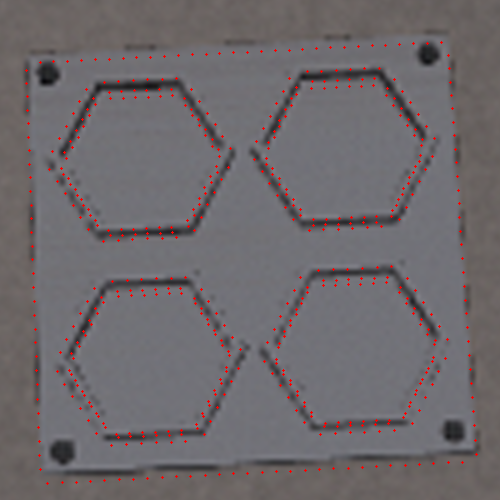

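```bash
cat >> h.py <<'E'
N=dict(n1=(.6088,.0228),n2=(.6140,-.0720),n3=(.5140,.0176),n4=(.5192,-.0772))
def goheld(x,y,z,ang,off):
    """place held centre (tool offset off) at x,y"""
    a=(ang-angy()+90)%180-90; A=np.radians(angy()+a)
    tx=np.array([np.cos(A+np.pi/2),np.sin(A+np.pi/2)]);ty=np.array([np.cos(A),np.sin(A)])
    q=np.array([x,y])-off[0]*tx-off[1]*ty; go(q[0],q[1],z,ang)
E
python3 - <<'E'
from h import *
goheld(*N['n1'],.066,63.15,(.0011,0))
E
```

```text
SHIFT [0.0572 0.0669 0.156 ] ROLL 0.0023 j6 end ~ -61.1
```

Emit:
move_arm --motion '[[[0.057, 0.067, 0.05], 0.002, 0.04], [[0.057, 0.067, 0.1], 0.002, 0.04], [[0.057, 0.067, 0.14], 0.002, 0.04], [[0.057, 0.067, 0.156], 0.002, 0.04], [[0.057, 0.067, 0.156], 0.002, 0.04], [[0.057, 0.067, 0.156], 0.002, 0.04], [[0.057, 0.067, 0.156], 0.002, 0.04]]'

```text
time_s: 7.28
position: [0.6122, 0.0205, 0.0688]
eef_rot: [[-0.891, 0.453, 0.004], [0.453, 0.891, -0.001], [-0.004, 0.001, -1.0]]
force: [0.2, -0.0, -0.7]
opening: 0.0459
```

```bash
python3 - <<'E'
from h import *
w=cap('wrist','w5.png');s=arm.get_state();q=s['position'];print(q,angy(),s['force'])
r=fitlocal(w,HELD,(q[0],q[1],0),z=q[2]-.029,free=(1,1,0,1));print('held',r,intool(*r[:2]))
goheld(*N['n1'],.045,63.15,(.0011,0))
E
```

```text
[0.61178092 0.02066988 0.06834812] 63.05625550156019 [ 0.95463456  0.42863987 -1.98004258]
held [6.11000e-01 2.10000e-02 0.00000e+00 4.01000e-02 6.54777e+01] [ 0.0008 -0.0001 -0.    ]
SHIFT [0.0026 0.0005 0.0233] ROLL -0.0016 j6 end ~ -61.1
```

View pics/w5.png

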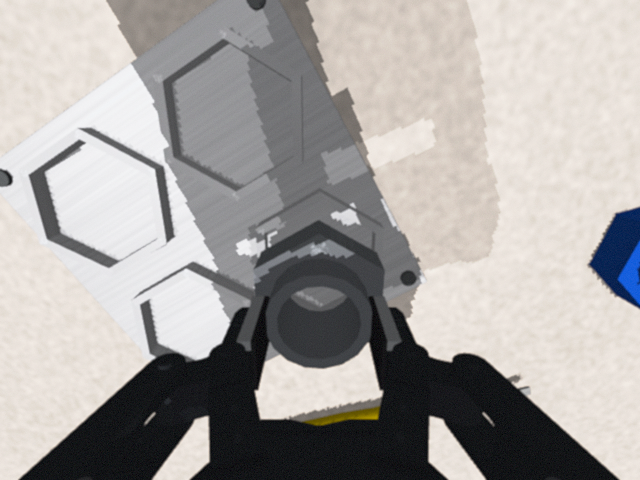

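Emit:
move_arm --motion '[[[0, 0, 0.003], 0, 0.04], [[0, 0, 0.006], 0, 0.04], [[0, 0, 0.006], 0, 0.04], [[0, 0, 0.006], 0, 0.04]]'

```text
time_s: 7.82
position: [0.6103, 0.0212, 0.0601]
eef_rot: [[-0.892, 0.453, -0.0], [0.453, 0.892, 0.0], [0.0, -0.0, -1.0]]
force: [-0.1, 0.0, -0.7]
opening: 0.0461
```

```bash
python3 - <<'E'
from h import *
w=cap('wrist');s=arm.get_state();q=s['position'];print(q,angy(),s['force'])
goheld(*N['n1'],.045,63.15,(.0011,0))
# plate from this view: outline only, then nests 2..4
p=(.564,-.0272,3.15)
for M in(SQ,PLATE2): print(fitlocal(w,M,p,s=1.5))
E
```

```text
[0.61033421 0.02118185 0.06024885] 63.083029700824106 [-0.16220636  0.32691479 -1.49353099]
SHIFT [0.001  0.0008 0.0152] ROLL -0.0012 j6 end ~ -61.1
[ 5.64200e-01 -2.59000e-02  3.08840e+00  0.00000e+00  2.61349e+01]
[ 5.63900e-01 -2.70000e-02  3.56040e+00  0.00000e+00  4.13089e+01]
```

Emit:
move_arm --motion '[[[0.001, 0.001, 0.004], 0, 0.04], [[0.001, 0.001, 0.008], 0, 0.04], [[0.001, 0.001, 0.012], 0, 0.04], [[0.001, 0.001, 0.015], 0, 0.04], [[0.001, 0.001, 0.018], 0, 0.04], [[0.001, 0.001, 0.021], 0, 0.04], [[0.001, 0.001, 0.023], 0, 0.04], [[0.001, 0.001, 0.023], 0, 0.04]]'

```text
time_s: 8.88
position: [0.6098, 0.0225, 0.0371]
eef_rot: [[-0.892, 0.453, -0.0], [0.453, 0.892, 0.0], [0.0, -0.0, -1.0]]
force: [0.6, 0.0, -0.5]
opening: 0.0461
```

Emit:
move_arm --motion '[[[0, 0, 0.001], 0, 0.085], [[0, 0, 0.001], 0, 0.085], [[0, 0, 0.001], 0, 0.085], [[0, 0, 0.001], 0, 0.085], [[0, 0, -0.04], 0, 0.085], [[0, 0, -0.1], 0, 0.085], [[0, 0, -0.11], 0, 0.085], [[0, 0, -0.11], 0, 0.085]]'

```text
time_s: 9.88
position: [0.6103, 0.0225, 0.148]
eef_rot: [[-0.892, 0.453, 0.002], [0.453, 0.892, -0.0], [-0.002, 0.001, -1.0]]
force: [-0.2, -0.1, -0.9]
opening: 0.0851
```

```bash
cat >> h.py <<'E'
def seat(c,x,y,yaw,z0=.008):
    """fit a seated fitting with z free"""
    r=fitlocal(c,FIT,(x,y,yaw),z=z0,free=(1,1,1,1),s=1.5);return fitlocal(c,FIT,r[:3],z=r[3],free=(1,1,1,1))
E
python3 - <<'E'
from h import *
w=cap('wrist','w6.png');print(seat(w,*N['n1'],3.2),arm.get_state()['position'])
t=cap('top');
for a in [(.5695,.387),(.4764,.2387),(.4400,.368)]: print(fit(t,FIT,a,r=.015))
E
```

```text
[6.07600e-01 2.35000e-02 3.52010e+00 9.50000e-03 7.53919e+01] [0.60926487 0.02261475 0.14632158]
[  0.5689   0.3866  21.4307 101.619 ]
[ 0.4759  0.24   44.3573 84.4334]
[ 0.4379  0.3668  8.0192 92.1632]
```

View pics/w6.png

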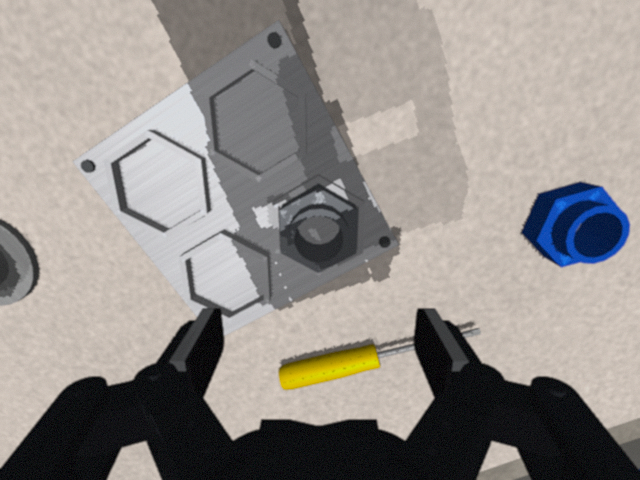

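Seated: the fitting sits in the nest at (318,230) and the z fit gives 9.5 mm (nominal 8). Next one.

```bash
python3 - <<'E'
from h import *
go(.4762,.2395,.15,45)
E
```

```text
SHIFT [ 0.2163  0.1333 -0.0041] ROLL 0.3156 j6 end ~ -18.3
```

Emit:
move_arm --motion '[[[0.216, 0.133, -0.004], 0.316, 0.085], [[0.216, 0.133, -0.004], 0.316, 0.085], [[0.216, 0.133, -0.004], 0.316, 0.085], [[0.216, 0.133, -0.004], 0.316, 0.085], [[0.216, 0.133, -0.004], 0.316, 0.085], [[0.216, 0.133, -0.004], 0.316, 0.085], [[0.216, 0.133, -0.004], 0.316, 0.085], [[0.216, 0.133, -0.004], 0.316, 0.085]]'

```text
time_s: 10.98
position: [0.4781, 0.2378, 0.151]
eef_rot: [[-0.705, 0.709, -0.0], [0.709, 0.705, -0.0], [0.0, -0.0, -1.0]]
force: [0.2, -0.2, -1.0]
opening: 0.0849
```

```bash
cat >> h.py <<'E'
def look(xy):
    w=cap('wrist');d=[np.round(k['xy']) for k in arm.find_in('wrist','fitting1_c')];r=fit(w,FIT,xy,r=.015)
    print(r,'px',proj(w,[r[0],r[1],.03]).round(),'net',d);s=arm.get_state();print(s['position'],angy());return r
E
python3 - <<'E'
from h import *
r=look((.4762,.2395)); go(r[0],r[1],.029,r[2])
E
```

```text
[ 0.4773  0.2393 45.2874 65.0011] px [319. 231.] net [array([525., 175.])]
[0.47800269 0.23812482 0.15118462] 44.889492719798746
SHIFT [0.0013 0.0004 0.1222] ROLL -0.0069 j6 end ~ -18.7
```

Emit:
move_arm --motion '[[[0.001, 0, 0.06], -0.007, 0.085], [[0.001, 0, 0.11], -0.007, 0.085], [[0.001, 0, 0.122], -0.007, 0.085], [[0.001, 0, 0.122], -0.007, 0.085], [[0.001, 0, 0.122], -0.007, 0.04], [[0.001, 0, 0.122], -0.007, 0.04], [[0.001, 0, 0.122], -0.007, 0.04], [[0.001, 0, 0.122], -0.007, 0.04]]' --grip_force 40

```text
time_s: 12.08
position: [0.4784, 0.24, 0.0314]
eef_rot: [[-0.712, 0.702, 0.003], [0.702, 0.712, 0.001], [-0.002, 0.003, -1.0]]
force: [-0.5, -0.5, 6.5]
opening: 0.046
```

Emit:
move_arm --motion '[[[0, 0, 0], 0, 0.04], [[0, 0, -0.04], 0, 0.04], [[0, 0, -0.1], 0, 0.04], [[-0.182, -0.132, -0.1], -0.312, 0.04], [[-0.182, -0.132, -0.1], -0.312, 0.04], [[-0.182, -0.132, -0.1], -0.312, 0.04], [[-0.182, -0.132, -0.1], -0.312, 0.04], [[-0.182, -0.132, -0.07], -0.312, 0.04]]'

```text
time_s: 13.08
position: [0.5169, 0.0145, 0.1024]
eef_rot: [[-0.891, 0.454, 0.008], [0.454, 0.891, -0.002], [-0.008, 0.002, -1.0]]
force: [-0.5, -0.3, -0.8]
opening: 0.0456
```

Emit:
move_arm --motion '[[[0, 0, 0.02], 0, 0.04], [[0, 0, 0.03], 0, 0.04], [[0, 0, 0.03], 0, 0.04], [[0, 0, 0.03], 0, 0.04]]'

```text
time_s: 13.58
position: [0.5144, 0.0179, 0.0703]
eef_rot: [[-0.893, 0.45, 0.002], [0.45, 0.893, -0.0], [-0.002, 0.001, -1.0]]
force: [-0.2, 0.1, -1.6]
opening: 0.0456
```

```bash
cat >> h.py <<'E'
def held(n,z=.037,ang=63.15):
    w=cap('wrist');s=arm.get_state();q=s['position'];print(q,angy(),s['force'],s['opening'])
    r=fitlocal(w,HELD,(q[0],q[1],0),z=q[2]-.029,free=(1,1,0,1));o=intool(*r[:2]);print('held',r,o)
    goheld(*N[n],z,ang,o)
E
python3 - <<'E'
from h import *
held('n3')
E
```

```text
[0.51447338 0.01782864 0.0704184 ] 63.27585338588236 [ 0.11089201 -0.08871048 -0.02236798] 0.04562086381471199
held [5.14900e-01 1.74000e-02 0.00000e+00 3.76000e-02 5.96419e+01] [-0.0006 -0.0002  0.    ]
SHIFT [ 0.001  -0.0002  0.0334] ROLL 0.0022 j6 end ~ -61.1
```

Emit:
move_arm --motion '[[[0.001, 0, 0.006], 0.002, 0.04], [[0.001, 0, 0.012], 0.002, 0.04], [[0.001, 0, 0.016], 0.002, 0.04], [[0.001, 0, 0.02], 0.002, 0.04], [[0.001, 0, 0.024], 0.002, 0.04], [[0.001, 0, 0.028], 0.002, 0.04], [[0.001, 0, 0.03], 0.002, 0.04], [[0.001, 0, 0.03], 0.002, 0.04]]'

```text
time_s: 14.62
position: [0.513, 0.0182, 0.0395]
eef_rot: [[-0.892, 0.452, 0.0], [0.452, 0.892, -0.0], [-0.0, 0.0, -1.0]]
force: [-0.7, 0.4, 0.4]
opening: 0.0454
```

Free of contact force down to the seat height; release, rise, and view.

Emit:
move_arm --motion '[[[0, 0, 0.001], 0, 0.085], [[0, 0, 0.001], 0, 0.085], [[0, 0, 0.001], 0, 0.085], [[0, 0, 0.001], 0, 0.085], [[0, 0, -0.04], 0, 0.085], [[0, 0, -0.1], 0, 0.085], [[0, 0, -0.11], 0, 0.085], [[0, 0, -0.11], 0, 0.085]]'

```text
time_s: 15.62
position: [0.5131, 0.0182, 0.1498]
eef_rot: [[-0.892, 0.452, 0.002], [0.452, 0.892, -0.0], [-0.002, 0.0, -1.0]]
force: [-0.3, 0.3, -0.8]
opening: 0.085
```

```bash
python3 - <<'E'
from h import *
w=cap('wrist');print(seat(w,*N['n3'],3.2),arm.get_state()['position'])
t=cap('top');
for a in [(.5695,.387),(.4379,.3668)]: print(fit(t,FIT,a,r=.015))
go(.5693,.3868,.15,81.3)
E
```

```text
[5.12900e-01 1.82000e-02 2.40800e+00 8.20000e-03 7.81335e+01] [0.51212875 0.01837916 0.14839408]
[  0.5688   0.3866  21.4846 100.1619]
[ 0.4379  0.3668  8.3529 90.1592]
SHIFT [ 0.115   0.3547 -0.0024] ROLL -0.317 j6 end ~ -47.1
```

Seated (z fit 8.2 mm).

Emit:
move_arm --motion '[[[0.115, 0.355, -0.002], -0.317, 0.085], [[0.115, 0.355, -0.002], -0.317, 0.085], [[0.115, 0.355, -0.002], -0.317, 0.085], [[0.115, 0.355, -0.002], -0.317, 0.085], [[0.115, 0.355, -0.002], -0.317, 0.085], [[0.115, 0.355, -0.002], -0.317, 0.085], [[0.115, 0.355, -0.002], -0.317, 0.085], [[0.115, 0.355, -0.002], -0.317, 0.085]]'

```text
time_s: 16.73
position: [0.5695, 0.3862, 0.1488]
eef_rot: [[-0.989, 0.151, -0.003], [0.151, 0.989, -0.002], [0.003, -0.002, -1.0]]
force: [0.3, -0.5, -0.4]
opening: 0.0849
```

Emit:
move_arm --motion '[[[0, 0, 0], 0, 0.085], [[0, 0, 0], 0, 0.085]]'

```text
time_s: 16.98
position: [0.5707, 0.3857, 0.1512]
eef_rot: [[-0.988, 0.153, -0.0], [0.153, 0.988, -0.0], [0.0, -0.0, -1.0]]
force: [0.2, -0.7, 0.1]
opening: 0.0847
```

```bash
python3 - <<'E'
from h import *
r=look((.5692,.3868)); go(r[0],r[1],.029,r[2]+60)
E
```

```text
[ 0.5689  0.3872 20.7111 68.0726] px [320. 231.] net [array([322., 211.])]
[0.57074524 0.38610119 0.15154085] 81.23706548680104
SHIFT [0.002  0.0008 0.1225] ROLL 0.0092 j6 end ~ -46.5
```

Emit:
move_arm --motion '[[[0.002, 0.001, 0.06], 0.009, 0.085], [[0.002, 0.001, 0.11], 0.009, 0.085], [[0.002, 0.001, 0.122], 0.009, 0.085], [[0.002, 0.001, 0.122], 0.009, 0.085], [[0.002, 0.001, 0.122], 0.009, 0.04], [[0.002, 0.001, 0.122], 0.009, 0.04], [[0.002, 0.001, 0.122], 0.009, 0.04], [[0.002, 0.001, 0.122], 0.009, 0.04]]'

```text
time_s: 18.08
position: [0.5702, 0.3889, 0.0319]
eef_rot: [[-0.987, 0.16, 0.004], [0.16, 0.987, 0.002], [-0.003, 0.002, -1.0]]
force: [-0.5, -0.7, 6.8]
opening: 0.0459
```

Emit:
move_arm --motion '[[[0, 0, 0], 0, 0.04], [[0, 0, -0.05], 0, 0.04], [[0, 0, -0.11], 0, 0.04], [[-0.118, -0.446, -0.12], 0.306, 0.04], [[-0.118, -0.446, -0.12], 0.306, 0.04], [[-0.118, -0.446, -0.12], 0.306, 0.04], [[-0.118, -0.446, -0.12], 0.306, 0.04], [[-0.118, -0.446, -0.12], 0.306, 0.04]]'

```text
time_s: 19.08
position: [0.5991, 0.0754, 0.1466]
eef_rot: [[-0.893, 0.45, 0.001], [0.45, 0.893, -0.0], [-0.001, 0.0, -1.0]]
force: [0.1, -0.3, -1.0]
opening: 0.0456
```

```bash
python3 - <<'E'
from h import *
held('n2',.075)
E
```

```text
[0.60033953 0.06839101 0.14692889] 62.94460273156846 [ 1.45723269 -5.29090352 -0.56517266] 0.04565631947750491
held [ 0.6031  0.0667  0.      0.1195 48.0449] [-0.0032 -0.0003  0.    ]
SHIFT [-0.0726 -0.1183  0.0726] ROLL -0.0036 j6 end ~ -69.6
```

Emit:
move_arm --motion '[[[-0.066, -0.108, 0], -0.003, 0.04], [[-0.066, -0.108, 0], -0.003, 0.04], [[-0.066, -0.108, 0], -0.003, 0.04], [[-0.066, -0.108, 0.05], -0.003, 0.04], [[-0.066, -0.108, 0.07], -0.003, 0.04], [[-0.066, -0.108, 0.07], -0.003, 0.04], [[-0.066, -0.108, 0.07], -0.003, 0.04], [[-0.066, -0.108, 0.07], -0.003, 0.04]]'

```text
time_s: 20.12
position: [0.6109, -0.0489, 0.078]
eef_rot: [[-0.895, 0.447, 0.003], [0.447, 0.895, -0.001], [-0.003, 0.001, -1.0]]
force: [-1.0, 1.2, -0.3]
opening: 0.0458
```

```bash
python3 - <<'E'
from h import *
held('n2',.040)
E
```

```text
[ 0.61066961 -0.04894558  0.07773236] 63.44247997661245 [-0.40331915 -0.90636849 -0.39676394] 0.04569099057162007
held [ 0.6143 -0.0494  0.      0.0487 43.9539] [-0.0035  0.0012  0.    ]
SHIFT [-0.0097 -0.0203  0.0377] ROLL 0.0051 j6 end ~ -69.8
```

Emit:
move_arm --motion '[[[-0.0075, -0.02, 0], 0.005, 0.04], [[-0.0075, -0.02, 0.002], 0.005, 0.04], [[-0.0075, -0.02, 0.004], 0.005, 0.04], [[-0.0075, -0.02, 0.004], 0.005, 0.04]]'

```text
time_s: 20.68
position: [0.607, -0.07, 0.0716]
eef_rot: [[-0.892, 0.452, -0.001], [0.452, 0.892, 0.0], [0.001, -0.0, -1.0]]
force: [0.3, -0.3, -0.5]
opening: 0.0458
```

```bash
python3 - <<'E'
from h import *
held('n2',.040)
w=cap('wrist','w7.png');q=arm.get_state()['position']
for dz in(.031,.0325,.034):
    for s in(1,1.8):
        r=fitlocal(w,HELD,(q[0],q[1],0),z=q[2]-dz,free=(1,1,0,0),s=s);print(dz,r,intool(*r[:2]))
im=cv2.imread('pics/w7.png')[150:400,150:480];cv2.imwrite('pics/w7c.png',cv2.resize(im,None,fx=2,fy=2))
E
```

```text
[ 0.60715008 -0.06994163  0.07177793] 63.146612174287974 [ 0.50755027  0.06364199 -0.42557248] 0.04561724523309853
held [ 6.11200e-01 -7.07000e-02  0.00000e+00  4.15000e-02  4.40844e+01] [-0.004   0.0012 -0.    ]
SHIFT [-0.0031  0.0001  0.0318] ROLL -0.0001 j6 end ~ -69.8
0.031 [ 6.06000e-01 -6.94000e-02  0.00000e+00  4.09000e-02  6.38044e+01] [ 0.0013 -0.0001  0.    ]
0.031 [ 6.06000e-01 -6.95000e-02  0.00000e+00  4.09000e-02  5.28071e+01] [ 0.0013 -0.0002  0.    ]
0.0325 [ 6.06700e-01 -6.97000e-02  0.00000e+00  3.94000e-02  6.72161e+01] [ 0.0006 -0.0001  0.    ]
0.0325 [ 6.06800e-01 -6.97000e-02  0.00000e+00  3.94000e-02  5.48758e+01] [ 0.0005 -0.      0.    ]
0.034 [ 6.07400e-01 -7.01000e-02  0.00000e+00  3.79000e-02  6.77775e+01] [-0.0002 -0.0001 -0.    ]
0.034 [ 6.07500e-01 -7.01000e-02  0.00000e+00  3.79000e-02  5.52467e+01] [-0.0003 -0.0001 -0.    ]
```

View pics/w7c.png

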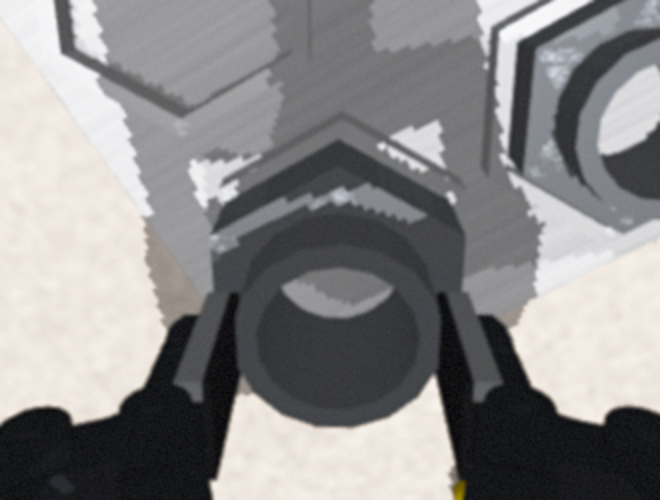

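The crop shows the collar apex at (340,140) in line with the nest apex at (340,115), and the bigger free fit was a false minimum. I use the fixed-height offset of 0.5 mm.

Emit:
move_arm --motion '[[[-0.0075, 0.001, 0.004], 0, 0.04], [[-0.0075, 0.001, 0.01], 0, 0.04], [[-0.0075, 0.001, 0.014], 0, 0.04], [[-0.0075, 0.001, 0.018], 0, 0.04], [[-0.0075, 0.001, 0.022], 0, 0.04], [[-0.0075, 0.001, 0.027], 0, 0.04], [[-0.0075, 0.001, 0.031], 0, 0.04], [[-0.0075, 0.001, 0.031], 0, 0.04]]'

```text
time_s: 21.78
position: [0.6141, -0.0725, 0.0406]
eef_rot: [[-0.892, 0.452, -0.001], [0.452, 0.892, 0.0], [0.001, -0.0, -1.0]]
force: [1.0, 0.4, -0.9]
opening: 0.046
```

Emit:
move_arm --motion '[[[0, 0, 0.001], 0, 0.085], [[0, 0, 0.001], 0, 0.085], [[0, 0, 0.001], 0, 0.085], [[0, 0, 0.001], 0, 0.085], [[0, 0, -0.04], 0, 0.085], [[0, 0, -0.1], 0, 0.085], [[0, 0, -0.11], 0, 0.085], [[0, 0, -0.11], 0, 0.085]]'

```text
time_s: 22.78
position: [0.6148, -0.0727, 0.1518]
eef_rot: [[-0.892, 0.452, 0.002], [0.452, 0.892, -0.0], [-0.002, 0.0, -1.0]]
force: [-0.8, -0.5, -0.8]
opening: 0.0849
```

```bash
python3 - <<'E'
from h import *
w=cap('wrist');print(seat(w,*N['n2'],3.2),arm.get_state()['position'])
t=cap('top');r=fit(t,FIT,(.4379,.3668),r=.015);print(r)
go(r[0],r[1],.15,r[2]+60)
E
```

```text
[ 6.13900e-01 -7.22000e-02  3.20020e+00  7.50000e-03  7.67608e+01] [ 0.61382086 -0.0724375   0.15003928]
[ 0.4379  0.3668  7.9961 91.652 ]
SHIFT [3.549e-01 3.124e-01 1.000e-04] ROLL -0.0848 j6 end ~ -28.0
```

Third is seated (z 7.5 mm). Last fitting.

Emit:
move_arm --motion '[[[0.355, 0.312, 0], -0.085, 0.085], [[0.355, 0.312, 0], -0.085, 0.085], [[0.355, 0.312, 0], -0.085, 0.085], [[0.355, 0.312, 0], -0.085, 0.085], [[0.355, 0.312, 0], -0.085, 0.085], [[0.355, 0.312, 0], -0.085, 0.085], [[0.355, 0.312, 0], -0.085, 0.085], [[0.355, 0.312, 0], -0.085, 0.085]]'

```text
time_s: 23.88
position: [0.436, 0.3678, 0.1487]
eef_rot: [[-0.928, 0.372, -0.004], [0.372, 0.928, -0.002], [0.003, -0.003, -1.0]]
force: [0.2, -0.3, -0.8]
opening: 0.085
```

```bash
python3 - <<'E'
from h import *
go(.4379,.3668,.15,68); print(arm.get_state()['position'],arm.get_state()['dq'])
E
```

```text
SHIFT [-0.0021 -0.0003 -0.0013] ROLL 0.0026 j6 end ~ -28.1
[0.4360431  0.36782755 0.14868548] [ 27.35734576  10.36888864 -11.56446721  -0.58459979   1.0328714
  28.0169178 ]
```

Emit:
move_arm --motion '[[[0, 0, 0], 0, 0.085], [[0, 0, 0], 0, 0.085], [[0, 0, 0], 0, 0.085]]'

```text
time_s: 24.25
position: [0.4391, 0.3649, 0.1504]
eef_rot: [[-0.927, 0.376, -0.001], [0.376, 0.927, -0.001], [0.001, -0.001, -1.0]]
force: [0.3, -0.5, 0.2]
opening: 0.0852
```

```bash
python3 - <<'E'
from h import *
r=look((.4379,.3668)); go(r[0],r[1],.029,r[2]+60)
E
```

```text
[ 0.4408  0.3674  8.8646 63.0162] px [322. 234.] net []
[0.43921447 0.3651185  0.15081836] 67.90779402857486
SHIFT [-0.0006  0.0028  0.1218] ROLL -0.0167 j6 end ~ -29.1
```

```bash
python3 - <<'E'
from h import *
w=cap('wrist')
for s in(.7,1,1.5,2): print(s,[fit(w,m,(.4393,.367),r=.006,s=s) for m in(FIT,poly(6,.062,.024),HELD)])
im=cv2.cvtColor(np.ascontiguousarray(w['image']),cv2.COLOR_RGB2BGR);im=cv2.resize(im,None,fx=4,fy=4)
for (x,y,th),col in(((.4408,.3674,8.9),(0,0,255)),((.4379,.3668,8),(0,255,0))):
    C,S=np.cos(np.radians(th)),np.sin(np.radians(th))
    for e in FIT:
        for k in e[::2]: cv2.circle(im,tuple(np.int32(4*proj(w,[C*k[0]-S*k[1]+x,S*k[0]+C*k[1]+y,k[2]])+2)),2,col,-1)
cv2.imwrite('pics/w8.png',im[700:1180,1030:1550])
E
```

```text
0.7 [array([ 0.4407,  0.3674,  8.3471, 69.1783]), array([ 0.4405,  0.3674,  8.1691, 92.3457]), array([ 0.4408,  0.3673, 23.5063, 52.8803])]
1 [array([ 0.4408,  0.3674,  7.9212, 62.5993]), array([ 0.4406,  0.3675,  7.8736, 84.276 ]), array([ 0.4411,  0.3609,  6.3461, 35.9887])]
1.5 [array([ 0.4408,  0.3673,  7.7781, 51.401 ]), array([ 0.4407,  0.3674,  8.0261, 69.2635]), array([ 0.441 ,  0.3674, 52.7529, 38.4673])]
2 [array([ 0.441 ,  0.3672,  7.9662, 41.1009]), array([ 0.4373,  0.3689,  8.8879, 58.6591]), array([ 0.4408,  0.3671,  8.5751, 31.9542])]
```

View pics/w8.png

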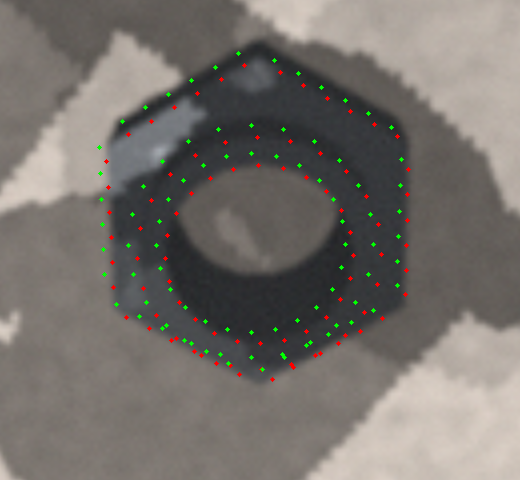

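Red outline (0.4408, 0.3674, yaw 8°) fits the crop, so I use it.

Emit:
move_arm --motion '[[[-0.0005, 0.003, 0.06], 0, 0.085], [[-0.0005, 0.003, 0.11], 0, 0.085], [[-0.0005, 0.003, 0.122], 0, 0.085], [[-0.0005, 0.003, 0.122], 0, 0.085], [[-0.0005, 0.003, 0.122], 0, 0.04], [[-0.0005, 0.003, 0.122], 0, 0.04], [[-0.0005, 0.003, 0.122], 0, 0.04], [[-0.0005, 0.003, 0.122], 0, 0.04]]'

```text
time_s: 25.4
position: [0.4417, 0.3695, 0.0312]
eef_rot: [[-0.927, 0.374, 0.003], [0.374, 0.927, 0.002], [-0.002, 0.003, -1.0]]
force: [-0.7, -0.9, 6.8]
opening: 0.0458
```

Emit:
move_arm --motion '[[[0, 0, 0], 0, 0.04], [[0, 0, -0.05], 0, 0.04], [[0, 0, -0.11], 0, 0.04], [[-0.239, -0.383, -0.12], 0.085, 0.04], [[-0.239, -0.383, -0.12], 0.085, 0.04], [[-0.239, -0.383, -0.12], 0.085, 0.04], [[-0.239, -0.383, -0.12], 0.085, 0.04], [[-0.239, -0.383, -0.12], 0.085, 0.04]]'

```text
time_s: 26.4
position: [0.4946, 0.0591, 0.1468]
eef_rot: [[-0.892, 0.452, 0.002], [0.452, 0.892, -0.0], [-0.002, 0.001, -1.0]]
force: [1.4, -0.1, -0.3]
opening: 0.046
```

Emit:
move_arm --motion '[[[0, 0, 0], 0, 0.04], [[0, 0, 0], 0, 0.04]]'

```text
time_s: 26.65
position: [0.4943, 0.0611, 0.1462]
eef_rot: [[-0.892, 0.452, 0.0], [0.452, 0.892, 0.0], [0.0, 0.0, -1.0]]
force: [-0.2, 0.5, -0.2]
opening: 0.0457
```

```bash
sed -i 's/q\[2\]-.029,free=(1,1,0,1)/q[2]-.033,free=(1,1,0,0)/' h.py; python3 - <<'E'
from h import *
held('n4',.074)
E
```

```text
[0.49415679 0.06181229 0.14601253] 63.193100576555835 [-1.13140085  0.24562589 -0.82144362] 0.045572930792744354
held [ 0.4956  0.0606  0.      0.113  53.2609] [-0.0018 -0.0004 -0.    ]
SHIFT [-0.0833 -0.1124  0.072 ] ROLL 0.0008 j6 end ~ -71.5
```

Emit:
move_arm --motion '[[[-0.083, -0.112, 0], 0.001, 0.04], [[-0.083, -0.112, 0], 0.001, 0.04], [[-0.083, -0.112, 0], 0.001, 0.04], [[-0.083, -0.112, 0.04], 0.001, 0.04], [[-0.083, -0.112, 0.07], 0.001, 0.04], [[-0.083, -0.112, 0.07], 0.001, 0.04], [[-0.083, -0.112, 0.07], 0.001, 0.04], [[-0.083, -0.112, 0.07], 0.001, 0.04]]'

```text
time_s: 27.7
position: [0.5191, -0.0763, 0.0777]
eef_rot: [[-0.892, 0.452, 0.003], [0.452, 0.892, -0.001], [-0.003, 0.0, -1.0]]
force: [0.1, -0.6, -0.3]
opening: 0.0458
```

```bash
python3 - <<'E'
from h import *
held('n4',.041)
w=cap('wrist','w9.png');q=arm.get_state()['position']
for dz in(.029,.031,.0325,.034):
        r=fitlocal(w,HELD,(q[0],q[1],0),z=q[2]-dz,free=(1,1,0,0));print(dz,r,intool(*r[:2]))
E
```

```text
[ 0.51900635 -0.07639465  0.07757962] 63.11907173441575 [ 0.63315254 -0.6508087  -0.84884263] 0.04572143854318394
held [ 5.20200e-01 -7.69000e-02  0.00000e+00  4.46000e-02  6.38854e+01] [-0.0013  0.0001  0.    ]
SHIFT [ 0.0009 -0.0007  0.0366] ROLL -0.0005 j6 end ~ -71.6
0.029 [ 5.18100e-01 -7.61000e-02  0.00000e+00  4.84000e-02  5.80536e+01] [ 0.0008 -0.     -0.    ]
0.031 [ 5.19100e-01 -7.65000e-02  0.00000e+00  4.64000e-02  6.35376e+01] [-0.0003  0.0001  0.    ]
0.0325 [ 5.19800e-01 -7.69000e-02  0.00000e+00  4.49000e-02  6.43349e+01] [-0.0011  0.0001  0.    ]
0.034 [ 5.20600e-01 -7.72000e-02  0.00000e+00  4.34000e-02  6.24207e+01] [-0.0019  0.0001  0.    ]
```

Emit:
move_arm --motion '[[[0.0005, -0.0005, 0.01], 0, 0.04], [[0.0005, -0.0005, 0.018], 0, 0.04], [[0.0005, -0.0005, 0.022], 0, 0.04], [[0.0005, -0.0005, 0.026], 0, 0.04], [[0.0005, -0.0005, 0.03], 0, 0.04], [[0.0005, -0.0005, 0.034], 0, 0.04], [[0.0005, -0.0005, 0.037], 0, 0.04], [[0.0005, -0.0005, 0.037], 0, 0.04]]'

```text
time_s: 28.8
position: [0.5174, -0.0767, 0.0393]
eef_rot: [[-0.892, 0.453, 0.0], [0.453, 0.892, -0.0], [-0.0, 0.0, -1.0]]
force: [-0.2, -0.1, 1.9]
opening: 0.0458
```

Emit:
move_arm --motion '[[[0, 0, 0], 0, 0.04], [[0, 0, 0], 0, 0.04]]'

```text
time_s: 29.05
position: [0.5174, -0.0767, 0.0393]
eef_rot: [[-0.892, 0.453, 0.0], [0.453, 0.892, -0.0], [-0.0, 0.0, -1.0]]
force: [-1.0, 0.0, 3.6]
opening: 0.0456
```

Emit:
move_arm --motion '[[[0, 0, 0], 0, 0.085], [[0, 0, 0], 0, 0.085], [[0, 0, 0], 0, 0.085], [[0, 0, 0], 0, 0.085], [[0, 0, -0.04], 0, 0.085], [[0, 0, -0.1], 0, 0.085], [[0, 0, -0.11], 0, 0.085], [[0, 0, -0.11], 0, 0.085]]'

```text
time_s: 30.05
position: [0.5176, -0.0767, 0.1495]
eef_rot: [[-0.892, 0.453, 0.002], [0.453, 0.892, -0.001], [-0.002, 0.0, -1.0]]
force: [0.6, -0.0, -1.0]
opening: 0.0847
```

```bash
python3 - <<'E'
from h import *
w=cap('wrist','w10.png');print(arm.get_state()['position'])
for n in('n4','n3','n1','n2'): print(n,seat(w,*N[n],3.2))
t=cap('top')
for z in(.082,.086,.09): print('P top',z,fit(t,PLUG,(.504,-.266),z,45,r=.006))
go(.5045,-.2665,.20,32)
E
```

```text
[ 0.51660713 -0.0763927   0.14804933]
n4 [ 5.17900e-01 -7.68000e-02  1.90270e+00  7.40000e-03  8.01573e+01]
n3 [5.125000e-01 1.900000e-02 4.187500e+00 8.600000e-03 1.036043e+02]
n1 [6.072000e-01 2.380000e-02 2.704500e+00 8.900000e-03 1.086463e+02]
n2 [ 6.129000e-01 -7.340000e-02  5.353100e+00  9.100000e-03  1.062214e+02]
P top 0.082 [ 0.5046 -0.2666 32.2142 91.0732]
P top 0.086 [ 0.504  -0.266  31.726  91.2231]
P top 0.09 [ 0.5033 -0.2652 30.6764 91.3484]
SHIFT [-0.0756 -0.1749 -0.0529] ROLL 0.5425 j6 end ~ -59.8
```

View pics/w10.png

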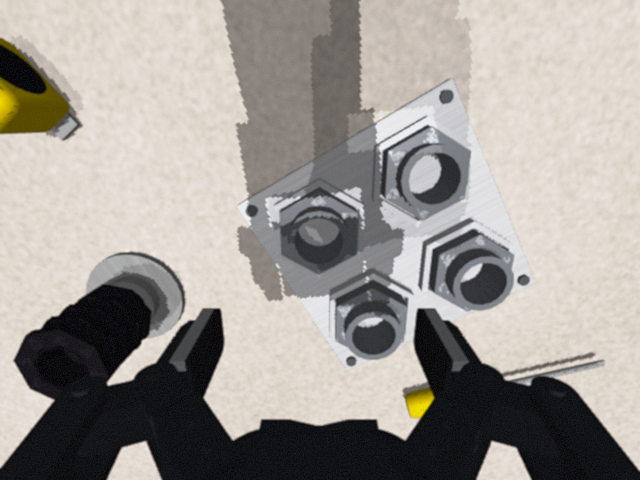

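All four fittings sit down in their nests, at (318,230), (430,175), (475,275) and (373,325), with z fits of 7–9 mm. Now the stack.

Emit:
move_arm --motion '[[[-0.076, -0.175, -0.065], 0.542, 0.085], [[-0.076, -0.175, -0.065], 0.542, 0.085], [[-0.076, -0.175, -0.065], 0.542, 0.085], [[-0.076, -0.175, -0.065], 0.542, 0.085], [[-0.076, -0.175, -0.065], 0.542, 0.085], [[-0.076, -0.175, -0.065], 0.542, 0.085], [[-0.076, -0.175, -0.065], 0.542, 0.085], [[-0.076, -0.175, -0.065], 0.542, 0.085]]'

```text
time_s: 31.15
position: [0.5058, -0.266, 0.2136]
eef_rot: [[-0.532, 0.847, -0.0], [0.847, 0.532, 0.0], [0.001, -0.0, -1.0]]
force: [-0.6, 0.1, -0.5]
opening: 0.0846
```

```bash
python3 - <<'E'
from h import *
w=cap('wrist','w11.png');s=arm.get_state();print(s['position'],angy())
p=(.504,-.266)
for z in(.080,.086,.092):
    for m,M in(('P',PLUG),('top',poly(8,.058,.018))): r=fit(w,M,p,z,45,r=.008);print(z,m,r)
H=circ(.09,.008);print('holder',fitlocal(w,H,(*p,0),free=(1,1,0,0),s=2))
im=cv2.imread('pics/w11.png');
r=fit(w,PLUG,p,.086,45,r=.008);C,S=np.cos(np.radians(r[2])),np.sin(np.radians(r[2]))
for e in PLUG:
    for k in e[::3]: cv2.circle(im,tuple(np.int32(proj(w,[C*k[0]-S*k[1]+r[0],S*k[0]+C*k[1]+r[1],k[2]+.086]))),1,(0,0,255),-1)
cv2.imwrite('pics/w11o.png',im)
E
```

```text
[ 0.50586464 -0.26628073  0.21380952] 32.096908602667845
0.08 P [ 0.5042 -0.2675 28.4953 81.6318]
0.08 top [ 0.5031 -0.2654 29.4427 93.8532]
0.086 P [ 0.5031 -0.2652 28.5947 91.6179]
0.086 top [ 0.5025 -0.2644 29.7511 94.9183]
0.092 P [ 0.5018 -0.2632 27.8328 92.5439]
0.092 top [ 0.5018 -0.2632 28.5086 95.2211]
holder [ 0.5027 -0.264   0.      0.     34.1921]
```

View pics/w11o.png

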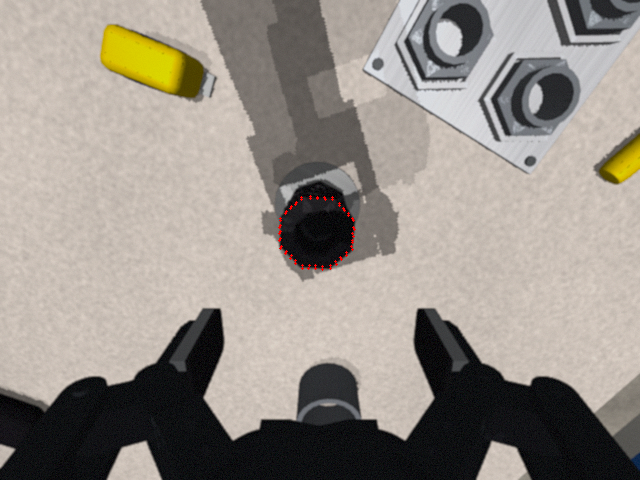

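The overlay at (317,232) matches the top flange; the stack stands straight over the holder, the tape measure (155,60) and coupling (328,393) are clear.

```bash
python3 - <<'E'
from h import *
go(.5031,-.2652,.125,29.5)
E
```

```text
SHIFT [ 0.0024 -0.0018  0.0888] ROLL 0.0453 j6 end ~ -57.3
```

Emit:
move_arm --motion '[[[0.002, -0.002, 0.05], 0.045, 0.085], [[0.002, -0.002, 0.089], 0.045, 0.085], [[0.002, -0.002, 0.105], 0.045, 0.085], [[0.002, -0.002, 0.115], 0.045, 0.085], [[0.002, -0.002, 0.12], 0.045, 0.085], [[0.002, -0.002, 0.12], 0.045, 0.085], [[0.002, -0.002, 0.12], 0.045, 0.085], [[0.002, -0.002, 0.12], 0.045, 0.085]]'

```text
time_s: 32.2
position: [0.5033, -0.2667, 0.0947]
eef_rot: [[-0.492, 0.871, 0.001], [0.871, 0.492, -0.001], [-0.001, 0.0, -1.0]]
force: [0.5, -0.6, 0.1]
opening: 0.0853
```

```bash
python3 - <<'E'
from h import *
go(.5031,-.2652,.0905,29.5);print(arm.get_state()['position'])
E
```

```text
SHIFT [0.0014 0.0005 0.0042] ROLL -0.0009 j6 end ~ -57.3
[ 0.50333925 -0.26671959  0.09469294]
```

Emit:
move_arm --motion '[[[0.001, 0.0005, 0.004], 0, 0.085], [[0.001, 0.0005, 0.004], 0, 0.085], [[0.001, 0.0005, 0.004], 0, 0.066], [[0.001, 0.0005, 0.004], 0, 0.062], [[0.001, 0.0005, 0.004], 0, 0.05], [[0.001, 0.0005, 0.004], 0, 0.05], [[0.001, 0.0005, 0.004], 0, 0.05], [[0.001, 0.0005, 0.004], 0, 0.05]]' --grip_force 25

```text
time_s: 33.2
position: [0.5031, -0.2655, 0.0903]
eef_rot: [[-0.492, 0.871, 0.0], [0.871, 0.492, -0.0], [-0.001, 0.0, -1.0]]
force: [-0.3, -0.9, 2.6]
opening: 0.057
```

```bash
python3 - <<'E'
from h import *
w=cap('wrist','w12.png');s=arm.get_state();print(s['position'],s['opening'],s['force'])
im=cv2.imread('pics/w12.png')[170:420,150:480];cv2.imwrite('pics/w12c.png',cv2.resize(im,None,fx=2,fy=2))
E
```

```text
[ 0.5031326  -0.26552364  0.09030097] 0.05714537726687032 [0.16408005 0.34335236 3.75218848]
```

View pics/w12c.png

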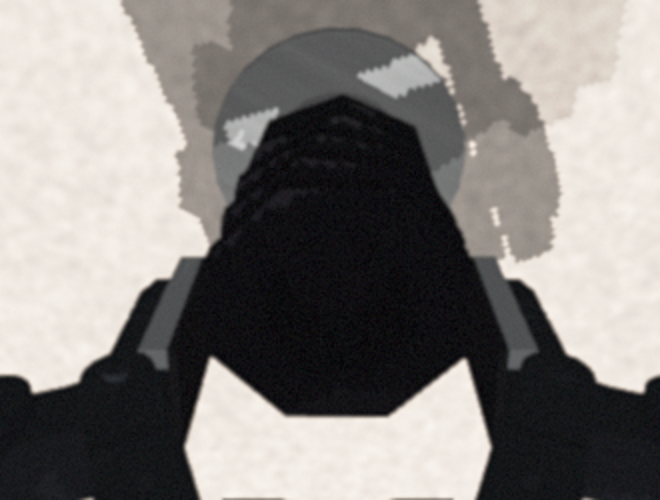

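Jaws shut on the flange (57 mm). Lift slowly.

Emit:
move_arm --motion '[[[0, 0, -0.005], 0, 0.05], [[0, 0, -0.01], 0, 0.05], [[0, 0, -0.02], 0, 0.05], [[0, 0, -0.035], 0, 0.05], [[0, 0, -0.06], 0, 0.05], [[0, 0, -0.085], 0, 0.05], [[0, 0, -0.085], 0, 0.05], [[0, 0, -0.085], 0, 0.05]]'

```text
time_s: 34.25
position: [0.5026, -0.265, 0.1744]
eef_rot: [[-0.492, 0.871, -0.001], [0.871, 0.492, 0.001], [0.001, -0.0, -1.0]]
force: [0.2, 0.4, -0.7]
opening: 0.0572
```

```bash
cat >> h.py <<'E'
def goplug(n,z,ang):
    go(*S[n],z,ang)
S=dict(n1=(.6076,.0235),n2=(.6136,-.0723),n3=(.5128,.0184),n4=(.5179,-.0768))
E
python3 - <<'E'
from h import *
w=cap('wrist');s=arm.get_state();q=s['position'];print(q,angy(),s['opening'],s['force'])
r=fitlocal(w,poly(8,.058,.018),(q[0],q[1],29.5),z=q[2]-.0045,free=(1,1,1,0));print(r,intool(*r[:2]))
sc=cap('scene');a=cv2.cvtColor(np.ascontiguousarray(sc['image']),cv2.COLOR_RGB2BGR)[100:280,180:340]
b=cv2.cvtColor(np.ascontiguousarray(w['image']),cv2.COLOR_RGB2BGR)[170:420,150:480]
f=lambda i:np.uint8(255*(i/255.)**.45)
cv2.imwrite('pics/cmp.png',np.hstack([cv2.resize(f(a),(530,596)),cv2.resize(f(b),(264,200)).repeat(1,0) if 0 else cv2.copyMakeBorder(cv2.resize(f(b),(264,200)),0,396,0,0,cv2.BORDER_CONSTANT)]))
goplug('n2',.15,48)
goplug('n2',.15,29.5)
E
```

```text
[ 0.50232136 -0.26482985  0.17383167] 29.449933302477813 0.05707292325419327 [ 0.42536701  0.5959922  -0.04766368]
[ 0.5015 -0.2643 30.7436  0.1693 75.505 ] [ 0.0009 -0.0005  0.    ]
SHIFT [0.1128 0.1916 0.0237] ROLL -0.3237 j6 end ~ -54.7
SHIFT [0.1128 0.1916 0.0237] ROLL -0.0009 j6 end ~ -36.2
```

View pics/cmp.png

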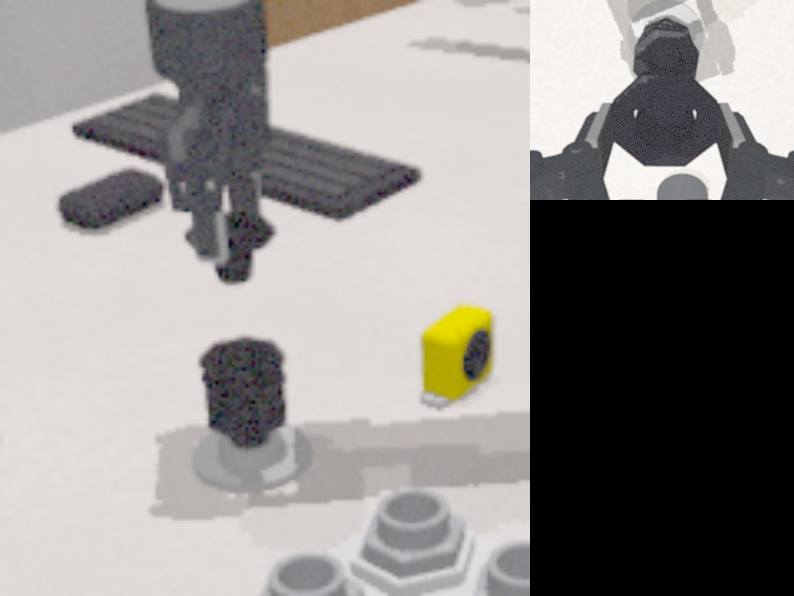

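Only the top plug came up, level in the jaws; the remaining stack of four stands undisturbed.

Emit:
move_arm --motion '[[[0.113, 0.192, 0], 0, 0.05], [[0.113, 0.192, 0], 0, 0.05], [[0.113, 0.192, 0], 0, 0.05], [[0.113, 0.192, 0], 0, 0.05], [[0.113, 0.192, 0.03], 0, 0.05], [[0.113, 0.192, 0.08], 0, 0.05], [[0.113, 0.192, 0.089], 0, 0.05], [[0.113, 0.192, 0.089], 0, 0.05]]'

```text
time_s: 35.35
position: [0.6143, -0.0726, 0.0856]
eef_rot: [[-0.491, 0.871, -0.001], [0.871, 0.491, 0.0], [0.001, -0.001, -1.0]]
force: [0.5, 0.1, 0.7]
opening: 0.0571
```

Emit:
move_arm --motion '[[[0, 0, 0], 0, 0.05], [[0, 0, 0], 0, 0.05], [[0, 0, 0], 0, 0.05]]'

```text
time_s: 35.72
position: [0.6152, -0.0728, 0.0871]
eef_rot: [[-0.492, 0.871, 0.002], [0.871, 0.492, -0.001], [-0.001, 0.001, -1.0]]
force: [-0.0, 0.1, -0.5]
opening: 0.0574
```

```bash
cat >> h.py <<'E'
def pl(n,z=.042,h=.0045):
    w=cap('wrist');s=arm.get_state();q=s['position'];print(q,angy(),s['opening'],s['force'])
    r=fitlocal(w,poly(8,.058,.018),(q[0],q[1],angy()),z=q[2]-h,free=(1,1,1,0));print('plug',r,intool(*r[:2]))
    goplug(n,z,angy())
E
python3 - <<'E'
from h import *
pl('n2')
E
```

```text
[ 0.61500338 -0.07268189  0.08682143] 29.445136025126896 0.057394969041033445 [-0.4313644   0.31095336  0.24809485]
plug [ 6.13800e-01 -7.11000e-02  2.87622e+01  8.23000e-02  8.07000e+01] [ 0.002  -0.0003 -0.    ]
SHIFT [ 0.0011 -0.0011  0.0448] ROLL -0.0 j6 end ~ -36.2
```

Emit:
move_arm --motion '[[[0, -0.001, 0.006], 0, 0.05], [[0, -0.001, 0.012], 0, 0.05], [[0, -0.001, 0.018], 0, 0.05], [[0, -0.001, 0.024], 0, 0.05], [[0, -0.001, 0.03], 0, 0.05], [[0, -0.001, 0.036], 0, 0.05], [[0, -0.001, 0.041], 0, 0.05], [[0, -0.001, 0.043], 0, 0.05]]'

```text
time_s: 36.78
position: [0.6135, -0.073, 0.0426]
eef_rot: [[-0.492, 0.871, -0.001], [0.871, 0.492, 0.0], [0.0, -0.0, -1.0]]
force: [-0.3, 0.3, 0.1]
opening: 0.0568
```

Emit:
move_arm --motion '[[[0, 0, 0.001], 0, 0.05], [[0, 0, 0.002], 0, 0.05], [[0, 0, 0.003], 0, 0.05], [[0, 0, 0.003], 0, 0.05]]'

```text
time_s: 37.28
position: [0.6146, -0.0733, 0.0423]
eef_rot: [[-0.492, 0.871, 0.001], [0.871, 0.492, -0.001], [-0.001, 0.001, -1.0]]
force: [-4.8, 1.8, 11.9]
opening: 0.057
```

Emit:
move_arm --motion '[[[0, 0, 0.002], 0, 0.085], [[0, 0, 0.002], 0, 0.085], [[0, 0, 0.002], 0, 0.085], [[0, 0, 0.001], 0, 0.085], [[0, 0, -0.03], 0, 0.085], [[0, 0, -0.08], 0, 0.085], [[0, 0, -0.12], 0, 0.085], [[0, 0, -0.12], 0, 0.085]]'

```text
time_s: 38.28
position: [0.6163, -0.0738, 0.1647]
eef_rot: [[-0.492, 0.871, 0.008], [0.871, 0.492, -0.003], [-0.006, 0.006, -1.0]]
force: [0.2, 0.2, -0.1]
opening: 0.085
```

```bash
cat >> h.py <<'E'
def plugat(c,xy,yaw,z0): # home plug with z free; home z=.038
    r=fitlocal(c,PLUG,(*xy,yaw),z=z0,free=(1,1,1,1),s=1.5);return fitlocal(c,PLUG,r[:3],z=r[3],free=(1,1,1,1))
E
python3 - <<'E'
from h import *
w=cap('wrist');s=arm.get_state();print(s['position'])
print(plugat(w,S['n2'],29,.038))
go(.5031,-.2652,.199,29.5)
E
```

```text
[ 0.61466405 -0.073298    0.1617703 ]
[ 6.124000e-01 -7.040000e-02  2.800820e+01  4.620000e-02  1.136813e+02]
SHIFT [-0.1123 -0.1914 -0.0374] ROLL -0.0008 j6 end ~ -57.3
```

Emit:
move_arm --motion '[[[-0.113, -0.191, -0.034], 0, 0.085], [[-0.113, -0.191, -0.034], 0, 0.085], [[-0.113, -0.191, -0.034], 0, 0.085], [[-0.113, -0.191, -0.034], 0, 0.085], [[-0.113, -0.191, -0.034], 0, 0.085], [[-0.113, -0.191, -0.034], 0, 0.085], [[-0.113, -0.191, -0.034], 0, 0.085], [[-0.113, -0.191, -0.034], 0, 0.085]]'

```text
time_s: 39.33
position: [0.5032, -0.2643, 0.1935]
eef_rot: [[-0.493, 0.87, -0.001], [0.87, 0.493, 0.001], [0.001, -0.0, -1.0]]
force: [0.5, 0.2, 0.7]
opening: 0.085
```

```bash
cat >> h.py <<'E'
def stack(k,yaw0=None):
    """k-th plug from top: its point height .086-.015(k-1)"""
    w=cap('wrist');z=.086-.015*(k-1);p=(.5031,-.2652)
    r=fit(w,PLUG,p,z,45,r=.008);print(r,'zfree',plugat(w,r[:2],r[2],z))
    print(arm.get_state()['position'],angy());go(r[0],r[1],z+.0045,r[2]);return r
E
python3 - <<'E'
from h import *
stack(2)
w=cap('wrist')
t=cap('top')
for z in(.03,.038,.046): r=fitlocal(t,PLUG,(.614,-.0725,29),z=z);print('topcam n2',z,r)
E
```

```text
[ 0.5032 -0.2653 23.0305 91.4571] zfree [ 5.01700e-01 -2.63000e-01  2.20586e+01  7.72000e-02  9.38593e+01]
[ 0.50324784 -0.26450488  0.19366732] 29.528435598933836
SHIFT [-0.0007 -0.0004  0.1182] ROLL 0.1134 j6 end ~ -50.8
topcam n2 0.03 [ 6.13500e-01 -7.36000e-02  2.76896e+01  3.00000e-02  1.16083e+02]
topcam n2 0.038 [ 6.114000e-01 -7.350000e-02  2.703010e+01  3.800000e-02  1.162686e+02]
topcam n2 0.046 [ 6.095000e-01 -7.350000e-02  2.664030e+01  4.600000e-02  1.162727e+02]
```

Emit:
move_arm --motion '[[[-0.001, 0, 0.06], 0.113, 0.085], [[-0.001, 0, 0.095], 0.113, 0.085], [[-0.001, 0, 0.11], 0.113, 0.085], [[-0.001, 0, 0.115], 0.113, 0.085], [[-0.001, 0, 0.115], 0.113, 0.085], [[-0.001, 0, 0.115], 0.113, 0.085], [[-0.001, 0, 0.115], 0.113, 0.085], [[-0.001, 0, 0.115], 0.113, 0.085]]'

```text
time_s: 40.48
position: [0.5036, -0.2664, 0.0795]
eef_rot: [[-0.39, 0.921, 0.001], [0.921, 0.39, -0.001], [-0.001, 0.0, -1.0]]
force: [0.1, -0.8, -0.4]
opening: 0.0848
```

```bash
python3 - <<'E'
from h import *
go(.5032,-.2653,.0755,23);print(arm.get_state()['position'])
E
```

```text
SHIFT [0.0011 0.     0.004 ] ROLL -0.0004 j6 end ~ -50.8
[ 0.50364288 -0.26635538  0.07950088]
```

Emit:
move_arm --motion '[[[0.001, 0, 0.004], 0, 0.085], [[0.001, 0, 0.004], 0, 0.085], [[0.001, 0, 0.004], 0, 0.066], [[0.001, 0, 0.004], 0, 0.062], [[0.001, 0, 0.004], 0, 0.05], [[0.001, 0, 0.004], 0, 0.05], [[0.001, 0, 0.004], 0, 0.05], [[0.001, 0, 0.004], 0, 0.05]]'

```text
time_s: 41.48
position: [0.5032, -0.2655, 0.0753]
eef_rot: [[-0.39, 0.921, 0.0], [0.921, 0.39, -0.0], [-0.001, 0.0, -1.0]]
force: [-0.2, -0.6, 2.0]
opening: 0.0574
```

Emit:
move_arm --motion '[[[0, 0, -0.005], 0, 0.05], [[0, 0, -0.01], 0, 0.05], [[0, 0, -0.02], 0, 0.05], [[0, 0, -0.035], 0, 0.05], [[0, 0, -0.06], 0, 0.05], [[0, 0, -0.09], 0, 0.05], [[0, 0, -0.09], 0, 0.05], [[0, 0, -0.09], 0, 0.05]]'

```text
time_s: 42.48
position: [0.5027, -0.265, 0.1646]
eef_rot: [[-0.39, 0.921, -0.001], [0.921, 0.39, 0.0], [0.001, -0.0, -1.0]]
force: [-0.8, -0.3, -0.2]
opening: 0.0571
```

```bash
python3 - <<'E'
from h import *
pl('n1',.09)
w=cap('wrist');sc=cap('scene','sc2.png')
# next plug still at its place?
print('next',fit(w,PLUG,(.5031,-.2652),.056,45,r=.006))
E
```

```text
[ 0.50244488 -0.26477408  0.16396331] 22.97801205688364 0.05716063446071339 [-0.47658694  0.80588949 -0.59693213]
plug [ 0.5035 -0.2643 23.2888  0.1595 66.0213] [ 0.      0.0012 -0.    ]
SHIFT [0.2242 0.2094 0.0742] ROLL -0.0 j6 end ~ -20.8
next [ 0.5002 -0.2588  3.4639 66.5211]
```

```bash
cat >> h.py <<'E'
def gap(z0=.04,z1=.16):
    """brightness along stack axis in scene cam, by height mm"""
    sc=cap('scene');g=cv2.cvtColor(np.ascontiguousarray(sc['image']),cv2.COLOR_RGB2GRAY)
    for z in np.arange(z0,z1,.006):
        u=np.int32(proj(sc,[.5031,-.2652,z]));print(int(z*1000),int(np.median(g[u[1]-1:u[1]+1,u[0]-3:u[0]+4])),end=' | ')
    print()
E
python3 -c "
from h import *
gap()"
```

```text
40 11 | 46 12 | 52 13 | 57 13 | 64 15 | 69 15 | 75 13 | 81 15 | 88 143 | 93 187 | 99 187 | 105 186 | 111 185 | 118 186 | 123 185 | 129 184 | 135 54 | 142 15 | 147 14 | 153 15 |
```

Emit:
move_arm --motion '[[[0.224, 0.209, -0.01], 0, 0.05], [[0.224, 0.209, -0.01], 0, 0.05], [[0.224, 0.209, -0.01], 0, 0.05], [[0.224, 0.209, -0.01], 0, 0.05], [[0.224, 0.209, -0.01], 0, 0.05], [[0.224, 0.209, -0.01], 0, 0.05], [[0.224, 0.209, 0.04], 0, 0.05], [[0.224, 0.209, 0.074], 0, 0.05]]'

```text
time_s: 43.68
position: [0.6067, 0.022, 0.0885]
eef_rot: [[-0.39, 0.921, -0.003], [0.921, 0.39, 0.0], [0.001, -0.002, -1.0]]
force: [-0.1, -1.1, -0.9]
opening: 0.0572
```

Emit:
move_arm --motion '[[[0, 0, 0], 0, 0.05], [[0, 0, 0], 0, 0.05], [[0, 0, 0], 0, 0.05]]'

```text
time_s: 44.05
position: [0.6095, 0.022, 0.0932]
eef_rot: [[-0.39, 0.921, 0.004], [0.921, 0.39, -0.001], [-0.002, 0.003, -1.0]]
force: [0.9, -0.3, -0.9]
opening: 0.0572
```

```bash
python3 - <<'E'
from h import *
pl('n1')
gap()
E
```

```text
[0.60931313 0.02213889 0.0930232 ] 22.96092531317344 0.05712836117608454 [-0.00377179 -0.7146867  -0.13282621]
plug [6.08200e-01 2.39000e-02 2.29911e+01 8.85000e-02 6.40853e+01] [ 0.0021 -0.0003 -0.    ]
SHIFT [ 0.002  -0.0012  0.051 ] ROLL -0.0 j6 end ~ -20.7
40 17 | 46 15 | 52 19 | 57 30 | 64 21 | 69 18 | 75 16 | 81 31 | 88 150 | 93 192 | 99 192 | 105 192 | 111 192 | 118 192 | 123 191 | 129 192 | 135 192 | 142 191 | 147 192 | 153 191 |
```

Emit:
move_arm --motion '[[[0, -0.0005, 0.01], 0, 0.05], [[0, -0.0005, 0.018], 0, 0.05], [[0, -0.0005, 0.025], 0, 0.05], [[0, -0.0005, 0.032], 0, 0.05], [[0, -0.0005, 0.038], 0, 0.05], [[0, -0.0005, 0.043], 0, 0.05], [[0, -0.0005, 0.047], 0, 0.05], [[0, -0.0005, 0.048], 0, 0.05]]'

```text
time_s: 45.15
position: [0.6074, 0.0224, 0.0427]
eef_rot: [[-0.39, 0.921, -0.0], [0.921, 0.39, 0.0], [0.0, -0.0, -1.0]]
force: [0.5, 1.2, 0.2]
opening: 0.0571
```

Emit:
move_arm --motion '[[[0, 0, 0.001], 0, 0.05], [[0, 0, 0.003], 0, 0.05], [[0, 0, 0.004], 0, 0.05], [[0, 0, 0.004], 0, 0.05]]'

```text
time_s: 45.65
position: [0.6078, 0.0223, 0.0422]
eef_rot: [[-0.391, 0.92, -0.001], [0.92, 0.391, -0.0], [0.0, -0.001, -1.0]]
force: [-10.9, 0.5, 18.6]
opening: 0.0573
```

Emit:
move_arm --motion '[[[0, 0, -0.002], 0, 0.05], [[0, 0, -0.002], 0, 0.085], [[0, 0, -0.002], 0, 0.085], [[0, 0, -0.002], 0, 0.085], [[0, 0, -0.03], 0, 0.085], [[0, 0, -0.08], 0, 0.085], [[0, 0, -0.14], 0, 0.085], [[0, 0, -0.14], 0, 0.085]]'

```text
time_s: 46.65
position: [0.6113, 0.0219, 0.1855]
eef_rot: [[-0.39, 0.921, 0.012], [0.921, 0.39, -0.002], [-0.006, 0.01, -1.0]]
force: [0.6, -0.1, -0.2]
opening: 0.0851
```

```bash
python3 - <<'E'
from h import *
w=cap('wrist');print(plugat(w,S['n1'],23,.038),arm.get_state()['position'])
E
```

```text
[6.06000e-01 2.51000e-02 2.29174e+01 4.49000e-02 1.16334e+02] [0.60925218 0.0221271  0.18194333]
```

Emit:
move_arm --motion '[[[-0.224, -0.209, 0], 0, 0.085], [[-0.224, -0.209, 0], 0, 0.085], [[-0.224, -0.209, 0], 0, 0.085], [[-0.224, -0.209, 0], 0, 0.085], [[-0.224, -0.209, 0], 0, 0.085], [[-0.224, -0.209, 0], 0, 0.085], [[-0.224, -0.209, 0], 0, 0.085], [[-0.224, -0.209, 0], 0, 0.085]]'

```text
time_s: 47.7
position: [0.5027, -0.264, 0.1781]
eef_rot: [[-0.392, 0.92, -0.001], [0.92, 0.392, 0.001], [0.001, -0.001, -1.0]]
force: [-0.8, -0.1, 0.4]
opening: 0.0848
```

```bash
python3 - <<'E'
from h import *
stack(3)
E
```

```text
[ 0.5028 -0.2654 17.7586 91.4532] zfree [ 5.01800e-01 -2.62800e-01  1.77820e+01  6.25000e-02  9.45833e+01]
[ 0.5028419  -0.26404417  0.17839095] 23.091400547188083
SHIFT [-0.0013 -0.0005  0.1179] ROLL 0.0931 j6 end ~ -45.6
```

Emit:
move_arm --motion '[[[-0.001, 0, 0.06], 0.093, 0.085], [[-0.001, 0, 0.095], 0.093, 0.085], [[-0.001, 0, 0.11], 0.093, 0.085], [[-0.001, 0, 0.115], 0.093, 0.085], [[-0.001, 0, 0.115], 0.093, 0.085], [[-0.001, 0, 0.115], 0.093, 0.085], [[-0.001, 0, 0.115], 0.093, 0.085], [[-0.001, 0, 0.115], 0.093, 0.085]]'

```text
time_s: 48.75
position: [0.5032, -0.2666, 0.0645]
eef_rot: [[-0.303, 0.953, 0.001], [0.953, 0.303, -0.001], [-0.001, 0.001, -1.0]]
force: [0.6, 0.3, -0.5]
opening: 0.0854
```

```bash
python3 - <<'E'
from h import *
go(.503,-.2653,.0605,17.8);print(arm.get_state()['position'])
E
```

```text
SHIFT [0.0013 0.0002 0.004 ] ROLL -0.0028 j6 end ~ -45.6
[ 0.50320673 -0.26662185  0.06453863]
```

Emit:
move_arm --motion '[[[0.001, 0, 0.004], 0, 0.085], [[0.001, 0, 0.004], 0, 0.085], [[0.001, 0, 0.004], 0, 0.066], [[0.001, 0, 0.004], 0, 0.062], [[0.001, 0, 0.004], 0, 0.05], [[0.001, 0, 0.004], 0, 0.05], [[0.001, 0, 0.004], 0, 0.05], [[0.001, 0, 0.004], 0, 0.05]]'

```text
time_s: 49.75
position: [0.5029, -0.2656, 0.0603]
eef_rot: [[-0.303, 0.953, 0.0], [0.953, 0.303, -0.0], [-0.001, 0.0, -1.0]]
force: [-0.6, 0.2, 2.5]
opening: 0.057
```

Emit:
move_arm --motion '[[[0, 0, -0.005], 0, 0.05], [[0, 0, -0.01], 0, 0.05], [[0, 0, -0.02], 0, 0.05], [[0, 0, -0.035], 0, 0.05], [[0, 0, -0.06], 0, 0.05], [[0, 0, -0.1], 0, 0.05], [[0, 0, -0.1], 0, 0.05], [[0, 0, -0.1], 0, 0.05]]'

```text
time_s: 50.75
position: [0.5025, -0.2653, 0.1601]
eef_rot: [[-0.303, 0.953, 0.0], [0.953, 0.303, -0.0], [-0.0, 0.0, -1.0]]
force: [-0.3, 0.0, -0.6]
opening: 0.0573
```

```bash
python3 - <<'E'
from h import *
gap(.03)
pl('n3',.09)
E
```

```text
30 10 | 36 14 | 41 15 | 47 12 | 53 13 | 59 13 | 65 11 | 71 106 | 77 189 | 83 187 | 89 186 | 95 187 | 101 187 | 107 186 | 113 185 | 119 186 | 125 185 | 131 145 | 137 8 | 143 12 | 149 14 | 155 12 | 
[ 0.50195087 -0.26485301  0.15879849] 17.646669297891933 0.057358760200718374 [-1.52952653  0.06416302 -0.37879693]
plug [ 0.5011 -0.2638 17.5174  0.1543 78.0992] [ 0.0013 -0.0005  0.    ]
SHIFT [0.2665 0.0963 0.0692] ROLL -0.0 j6 end ~ -15.6
```

Stack one step lower (15 mm), only one plug lifted.

Emit:
move_arm --motion '[[[0.266, 0.096, -0.01], 0, 0.05], [[0.266, 0.096, -0.01], 0, 0.05], [[0.266, 0.096, -0.01], 0, 0.05], [[0.266, 0.096, -0.01], 0, 0.05], [[0.266, 0.096, -0.01], 0, 0.05], [[0.266, 0.096, -0.01], 0, 0.05], [[0.266, 0.096, 0.04], 0, 0.05], [[0.266, 0.096, 0.07], 0, 0.05]]'

```text
time_s: 51.85
position: [0.5121, 0.0164, 0.0873]
eef_rot: [[-0.302, 0.953, -0.003], [0.953, 0.302, 0.0], [0.001, -0.003, -1.0]]
force: [-0.3, 0.4, 0.0]
opening: 0.0571
```

Emit:
move_arm --motion '[[[0, 0, 0], 0, 0.05], [[0, 0, 0], 0, 0.05], [[0, 0, 0], 0, 0.05], [[0, 0, 0], 0, 0.05]]'

```text
time_s: 52.35
position: [0.5143, 0.0169, 0.0912]
eef_rot: [[-0.303, 0.953, 0.002], [0.953, 0.303, -0.0], [-0.001, 0.002, -1.0]]
force: [0.0, -0.6, 0.3]
opening: 0.0572
```

```bash
python3 - <<'E'
from h import *
pl('n3')
E
```

```text
[0.51414453 0.0169881  0.09096395] 17.644392505438756 0.05714573718656216 [-0.55283821  0.45031884 -0.08462477]
plug [5.13100e-01 1.82000e-02 1.82756e+01 8.65000e-02 6.34880e+01] [ 0.0015 -0.0006 -0.    ]
SHIFT [ 0.0018 -0.0009  0.049 ] ROLL -0.0 j6 end ~ -15.6
```

Emit:
move_arm --motion '[[[0.001, -0.0015, 0.01], 0, 0.05], [[0.001, -0.0015, 0.018], 0, 0.05], [[0.001, -0.0015, 0.025], 0, 0.05], [[0.001, -0.0015, 0.032], 0, 0.05], [[0.001, -0.0015, 0.038], 0, 0.05], [[0.001, -0.0015, 0.043], 0, 0.05], [[0.001, -0.0015, 0.046], 0, 0.05], [[0.001, -0.0015, 0.047], 0, 0.05]]'

```text
time_s: 53.4
position: [0.5118, 0.0177, 0.0429]
eef_rot: [[-0.303, 0.953, -0.0], [0.953, 0.303, -0.0], [-0.0, -0.0, -1.0]]
force: [0.6, -0.4, -0.3]
opening: 0.0573
```

Emit:
move_arm --motion '[[[0, 0, 0.001], 0, 0.05], [[0, 0, 0.002], 0, 0.05], [[0, 0, 0.003], 0, 0.05], [[0, 0, 0.003], 0, 0.05]]'

```text
time_s: 53.9
position: [0.512, 0.0176, 0.0422]
eef_rot: [[-0.304, 0.953, -0.002], [0.953, 0.304, -0.0], [0.0, -0.002, -1.0]]
force: [-8.5, 0.5, 17.0]
opening: 0.057
```

Emit:
move_arm --motion '[[[0, 0, -0.002], 0, 0.05], [[0, 0, -0.002], 0, 0.085], [[0, 0, -0.002], 0, 0.085], [[0, 0, -0.002], 0, 0.085], [[0, 0, -0.03], 0, 0.085], [[0, 0, -0.08], 0, 0.085], [[0, 0, -0.13], 0, 0.085], [[0, 0, -0.13], 0, 0.085]]'

```text
time_s: 54.9
position: [0.5148, 0.0171, 0.1748]
eef_rot: [[-0.303, 0.953, 0.009], [0.953, 0.303, -0.002], [-0.005, 0.008, -1.0]]
force: [0.0, -0.2, 0.3]
opening: 0.0852
```

```bash
python3 - <<'E'
from h import *
w=cap('wrist');print(plugat(w,S['n3'],18,.038),arm.get_state()['position'])
E
```

```text
[5.106000e-01 2.020000e-02 1.669290e+01 4.370000e-02 1.161025e+02] [0.51306045 0.01743988 0.1719732 ]
```

Emit:
move_arm --motion '[[[-0.267, -0.095, 0], 0, 0.085], [[-0.267, -0.095, 0], 0, 0.085], [[-0.267, -0.095, 0], 0, 0.085], [[-0.267, -0.095, 0], 0, 0.085], [[-0.267, -0.095, 0], 0, 0.085], [[-0.267, -0.095, 0], 0, 0.085], [[-0.267, -0.095, 0], 0, 0.085], [[-0.267, -0.095, 0], 0, 0.085]]'

```text
time_s: 55.95
position: [0.5021, -0.2641, 0.1693]
eef_rot: [[-0.305, 0.952, -0.001], [0.952, 0.305, 0.001], [0.001, -0.001, -1.0]]
force: [-0.0, -0.5, 0.1]
opening: 0.0849
```

```bash
python3 - <<'E'
from h import *
stack(4)
E
```

```text
[ 0.5032 -0.2654  6.4634 96.0806] zfree [ 5.012000e-01 -2.609000e-01  7.442900e+00  5.120000e-02  1.023146e+02]
[ 0.50219921 -0.26424348  0.16955675] 17.74070714599888
SHIFT [-0.0015  0.0006  0.1241] ROLL 0.1968 j6 end ~ -34.3
```

Emit:
move_arm --motion '[[[-0.001, 0.001, 0.06], 0.197, 0.085], [[-0.001, 0.001, 0.1], 0.197, 0.085], [[-0.001, 0.001, 0.115], 0.197, 0.085], [[-0.001, 0.001, 0.12], 0.197, 0.085], [[-0.001, 0.001, 0.12], 0.197, 0.085], [[-0.001, 0.001, 0.12], 0.197, 0.085], [[-0.001, 0.001, 0.12], 0.197, 0.085], [[-0.001, 0.001, 0.12], 0.197, 0.085]]'

```text
time_s: 57.0
position: [0.5037, -0.2665, 0.0506]
eef_rot: [[-0.111, 0.994, 0.001], [0.994, 0.111, -0.001], [-0.001, 0.001, -1.0]]
force: [0.3, 0.2, -0.3]
opening: 0.0847
```

```bash
python3 - <<'E'
from h import *
go(.5031,-.2653,.0455,6.5);print(arm.get_state()['position'])
E
```

```text
SHIFT [ 0.0013 -0.0005  0.0051] ROLL -0.0025 j6 end ~ -34.3
[ 0.50371122 -0.26648945  0.05055857]
```

Emit:
move_arm --motion '[[[0.001, -0.0005, 0.005], 0, 0.085], [[0.001, -0.0005, 0.005], 0, 0.085], [[0.001, -0.0005, 0.005], 0, 0.066], [[0.001, -0.0005, 0.005], 0, 0.062], [[0.001, -0.0005, 0.005], 0, 0.05], [[0.001, -0.0005, 0.005], 0, 0.05], [[0.001, -0.0005, 0.005], 0, 0.05], [[0.001, -0.0005, 0.005], 0, 0.05]]'

```text
time_s: 58.0
position: [0.5031, -0.2655, 0.0453]
eef_rot: [[-0.111, 0.994, 0.001], [0.994, 0.111, -0.0], [-0.001, 0.0, -1.0]]
force: [-0.6, -0.2, 2.4]
opening: 0.0569
```

Emit:
move_arm --motion '[[[0, 0, -0.005], 0, 0.05], [[0, 0, -0.01], 0, 0.05], [[0, 0, -0.02], 0, 0.05], [[0, 0, -0.035], 0, 0.05], [[0, 0, -0.06], 0, 0.05], [[0, 0, -0.11], 0, 0.05], [[0, 0, -0.11], 0, 0.05], [[0, 0, -0.11], 0, 0.05]]'

```text
time_s: 59.0
position: [0.5028, -0.2652, 0.1555]
eef_rot: [[-0.111, 0.994, 0.001], [0.994, 0.111, -0.0], [-0.0, 0.0, -1.0]]
force: [-0.5, -0.2, -0.5]
opening: 0.0571
```

```bash
python3 - <<'E'
from h import *
gap(.02)
pl('n4',.09)
E
```

```text
20 14 | 26 11 | 32 15 | 38 14 | 44 12 | 50 13 | 56 43 | 62 173 | 68 187 | 74 188 | 80 189 | 86 188 | 92 187 | 98 187 | 104 187 | 110 187 | 116 186 | 122 180 | 128 23 | 134 14 | 140 14 | 146 10 | 152 11 | 158 13 | 
[ 0.50209709 -0.26470605  0.15382797] 6.358434801024738 0.05712103448277027 [-0.1414443  -0.25108057 -1.37171558]
plug [ 0.5019 -0.2637  7.4744  0.1493 77.8942] [ 0.001  -0.0001  0.    ]
SHIFT [0.1849 0.0366 0.0641] ROLL -0.0 j6 end ~ -14.8
```

Emit:
move_arm --motion '[[[0.185, 0.037, -0.01], -0.58, 0.05], [[0.185, 0.037, -0.01], -0.58, 0.05], [[0.185, 0.037, -0.01], -0.58, 0.05], [[0.185, 0.037, -0.01], -0.58, 0.05], [[0.185, 0.037, -0.01], -0.58, 0.05], [[0.185, 0.037, 0.03], -0.58, 0.05], [[0.185, 0.037, 0.065], -0.58, 0.05], [[0.185, 0.037, 0.065], -0.58, 0.05]]'

```text
time_s: 60.1
position: [0.5165, -0.0779, 0.0868]
eef_rot: [[-0.635, 0.772, -0.007], [0.772, 0.635, 0.003], [0.006, -0.004, -1.0]]
force: [0.5, 0.4, -0.6]
opening: 0.0572
```

Emit:
move_arm --motion '[[[0, 0, 0], 0, 0.05], [[0, 0, 0], 0, 0.05], [[0, 0, 0], 0, 0.05], [[0, 0, 0], 0, 0.05]]'

```text
time_s: 60.6
position: [0.5195, -0.0774, 0.0907]
eef_rot: [[-0.637, 0.771, 0.001], [0.771, 0.637, -0.0], [-0.001, 0.001, -1.0]]
force: [-0.4, -0.1, -0.3]
opening: 0.0575
```

```bash
python3 - <<'E'
from h import *
pl('n4')
E
```

```text
[ 0.51935682 -0.07739157  0.09044504] 39.597308997186154 0.05751519273177005 [ 0.09620061  0.02956584 -0.19618728]
plug [ 5.17700e-01 -7.59000e-02  3.98355e+01  8.59000e-02  8.27605e+01] [ 0.0022 -0.0003 -0.    ]
SHIFT [ 0.0014 -0.0008  0.0484] ROLL -0.0 j6 end ~ -48.0
```

Emit:
move_arm --motion '[[[0.0005, -0.001, 0.01], 0, 0.05], [[0.0005, -0.001, 0.018], 0, 0.05], [[0.0005, -0.001, 0.025], 0, 0.05], [[0.0005, -0.001, 0.032], 0, 0.05], [[0.0005, -0.001, 0.038], 0, 0.05], [[0.0005, -0.001, 0.043], 0, 0.05], [[0.0005, -0.001, 0.046], 0, 0.05], [[0.0005, -0.001, 0.047], 0, 0.05]]'

```text
time_s: 61.65
position: [0.518, -0.0776, 0.0428]
eef_rot: [[-0.637, 0.771, -0.0], [0.771, 0.637, 0.0], [0.0, -0.0, -1.0]]
force: [0.8, 0.1, 0.2]
opening: 0.0571
```

Emit:
move_arm --motion '[[[0, 0, 0.001], 0, 0.05], [[0, 0, 0.002], 0, 0.05], [[0, 0, 0.003], 0, 0.05], [[0, 0, 0.003], 0, 0.05]]'

```text
time_s: 62.15
position: [0.5183, -0.0777, 0.0422]
eef_rot: [[-0.638, 0.77, -0.001], [0.77, 0.638, 0.0], [0.001, -0.001, -1.0]]
force: [-9.0, 3.1, 17.5]
opening: 0.0573
```

Emit:
move_arm --motion '[[[0, 0, -0.002], 0, 0.05], [[0, 0, -0.002], 0, 0.085], [[0, 0, -0.002], 0, 0.085], [[0, 0, -0.002], 0, 0.085], [[0, 0, -0.03], 0, 0.085], [[0, 0, -0.08], 0, 0.085], [[0, 0, -0.14], 0, 0.085], [[0, 0, -0.18], 0, 0.085]]'

```text
time_s: 63.15
position: [0.5187, -0.0778, 0.223]
eef_rot: [[-0.637, 0.771, 0.003], [0.771, 0.637, -0.001], [-0.003, 0.002, -1.0]]
force: [0.3, -0.5, -0.1]
opening: 0.0848
```

Emit:
move_arm --motion '[[[-0.08, 0.0, -0.05], 0, 0.085], [[-0.08, 0.0, -0.05], 0, 0.085], [[-0.08, 0.0, -0.05], 0, 0.085], [[-0.08, 0.0, -0.05], 0, 0.085], [[-0.08, 0.0, -0.05], 0, 0.085]]'

```text
time_s: 63.78
position: [0.568, -0.1381, 0.2685]
eef_rot: [[-0.638, 0.77, -0.002], [0.77, 0.638, 0.001], [0.002, -0.001, -1.0]]
force: [-0.6, -0.1, 0.2]
opening: 0.0847
```

```bash
python3 - <<'E'
from h import *
w=cap('wrist');s=cap('scene');print(arm.get_state()['position'])
for n,y in zip(('n1','n2','n3','n4'),(23,28,18,40)): print(n,plugat(w,S[n],y,.038))
f=lambda c:np.uint8(255*(cv2.cvtColor(np.ascontiguousarray(c['image']),cv2.COLOR_RGB2BGR)/255.)**.45)
c=proj(s,[.564,-.027,.03]).astype(int);a=f(s)[c[1]-100:c[1]+60,c[0]-100:c[0]+100]
cv2.imwrite('pics/fin.png',np.vstack([cv2.resize(a,(480,384),interpolation=cv2.INTER_CUBIC),cv2.resize(f(w)[0:300],(480,215))]))
E
```

```text
[ 0.56834981 -0.1384079   0.26912948]
n1 [6.029000e-01 1.760000e-02 2.309100e+01 5.580000e-02 1.119758e+02]
n2 [ 6.128000e-01 -7.190000e-02  2.864890e+01  3.940000e-02  1.182077e+02]
n3 [5.109000e-01 1.560000e-02 1.668990e+01 4.830000e-02 1.186949e+02]
n4 [ 5.167000e-01 -7.650000e-02  3.968130e+01  4.170000e-02  1.198717e+02]
```

View pics/fin.png

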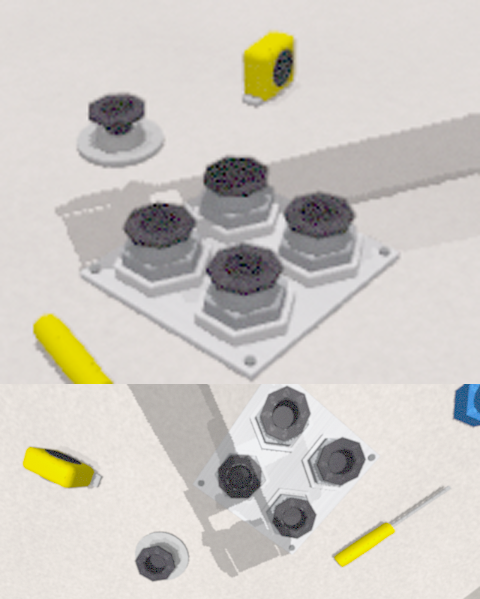

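The picture shows all four fittings capped and looking level, and the last plug standing in the holder. One oblique z fit (nest 1, at the picture's edge) is high, so I check it from the scene camera before handing in.

```bash
python3 - <<'E'
from h import *
s=cap('scene')
for n,y in zip(('n1','n2','n3','n4'),(23,28,18,40)):
    x=S[n]; print(n,[(z,fitlocal(s,PLUG,(*x,y),z=z/1e3,free=(0,0,0,1),step=4)[3:]) for z in(36,42)])
E
```

```text
n1 [(36, array([4.0400e-02, 8.6669e+01])), (42, array([4.0400e-02, 8.6669e+01]))]
n2 [(36, array([3.76000e-02, 8.43145e+01])), (42, array([3.76000e-02, 8.43145e+01]))]
n3 [(36, array([4.04000e-02, 9.92146e+01])), (42, array([4.04000e-02, 9.92146e+01]))]
n4 [(36, array([3.86000e-02, 9.96741e+01])), (42, array([3.86000e-02, 9.96741e+01]))]
```

```bash
python3 -c "
from h import *
print(arm.hand_in(), arm.get_state()['time_s'])"
```

```text
the job is handed in; nothing more can be done
the job is handed in; nothing more can be done
```

I set all four grey fittings upright into the four nests. I then took four plugs one at a time off the stack and pressed one home in each fitting. The fifth plug still stands in the holder, and the blue and orange look-alikes were left alone. I handed in a little after 64 s of the 210 s.

- **Fittings:** after release, the fitted underside heights were 7.4 to 9.5 mm, against 8 mm for the nest floor.
- **Plugs:** each pressed home at the expected tool height of 42.2 to 42.3 mm, with 12 to 19 N of resistance. After the second, third and fourth pick-ups the scene camera showed a clear gap above the stack, which dropped 15 mm each time. A picture showed that the first plug came up alone.
- **Last look:** the final picture shows four level plugs, and the scene camera puts their heights at 37.6 to 40.4 mm against 38 mm.
- **Bystanders:** the screwdriver and tape measure stand clear of the plate in the final picture. I did not look at the coupling again at the end, but no move came near it.
- **Disagreements:** wrist-camera height fits of the black plugs read several mm high, and the oblique one for nest 1 was 18 mm high. The scene camera and the contact heights did not support those readings. The first top-camera fit of the nests was about 5 mm off; I replaced it with the plate outline.

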